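Refit the wheels of the vegetable cutter

TASK

Shut the rinse-water valve fully first, then slide all the loose wheels lying on the worktop (cutter wheels and spacer, in any order) onto the cutter's keyed hub, each turned so that its wide slot finds the master spline and it drops fully home. With the water still shut, swing the gauge arm in over the hub and push its foot down onto the stacked wheels for about a second to check the height, then let it up, swing the arm well clear again (60 degrees or more) and set the valve half open, at 45 degrees, without knocking over anything on the worktop.

Things in the scene. Friction and masses are not known exactly. Their poses are not given: they have to be found in the camera images.
- cutter: Countertop vegetable cutter, fixed: white motor base 210 x 110 x 60 mm reaching from 50 mm on the -x side of its origin to 160 mm on the +x side. Origin on the worktop, on the axis of the upright splined hub. At 125 mm along its own +x stands a round gauge column, 18 mm thick, 250 mm high.
- hub_seat (a point): Seat of the keyed hub, 66 mm over the worktop: on the hub axis, on a round shoulder 56 mm wide on which the lowest wheel's underside rests; z up. A wheel goes on only with its own +x (master slot) over this point's +x (master spline). Up to three wheels stack, with undersides at 0, 24 and 48 mm above the seat.
- hub_tip (a point): Tip of the keyed hub, 76 mm above the seat; same axes. Round core 26 mm thick with a tapered nose (top 5 mm), and three upright ribs reaching 20.5 mm from the axis: the 14 mm wide master spline along +x, 8 mm ribs at +120 and -120 deg. Ribs are full width up to 64 mm above the seat, 4 mm narrower from there to 69 mm.
- gauge_swing (a joint): Swing of the gauge arm about the column, rad: 0 = against its stop with the foot right over the hub, growing as it swings away, clockwise from above; stop at 1.7. Stiff hinge (about 0.08 N m): stays where it is left. Starts at 1.15 to 1.5.
- gauge_slide (a joint): Travel of the sprung gauge arm down the column, m: 0 = fully up (rest), growing as it is pushed down, to 0.075; a spring lifts it back (about 2 N at the top, 7 N at 0.075). With the foot on a pack of two wheels it reads 0.044, on three 0.020.
- gauge_foot (a point): Centre of the underside of the gauge foot, a hollow bell 64 mm wide and 43 mm high with a 49 mm bore 39 mm deep, which goes down around the hub onto the top wheel's collar. At rest it is 92 mm above the hub seat. It is 125 mm from the column axis and moves with the arm.
- gauge_knob (a point): Centre of the top of the round upright black grip knob over the foot, 20 mm thick, top 81 mm above the foot's underside; the part above the arm is 27 mm tall. Moves with the arm.
- valve_axis (a point): On the vertical turning axis of the rinse-water ball valve, 66 mm over the worktop (height of the lever); x, y as the fixed manifold: its pipe runs off along -y, and a white filter canister (64 mm wide, 130 mm high) stands 88 mm along +x.
- valve (a joint): Opening angle of the ball valve, rad: 0 = shut, lever across the pipe (towards the manifold's -x); 1.571 = fully open, lever along the pipe (towards -y), turning anticlockwise from above. Stays where it is left (about 0.12 N m).
- valve_knob (a point): Centre of the top of the round upright black grip knob at the lever's end, 18 mm thick, 34 mm tall above the lever, 70 mm from the valve axis, its top 102 mm over the worktop.
- wheel_coarse: Coarse cutter wheel of steel, eight big slanting teeth, about 94 mm over the teeth. 24 mm high; origin: centre of the underside, z up. Flange 8 mm thick, on it an eight-sided grip collar 16 mm high, 58 mm across flats (flats face own +x and every 45 deg). Through bore: 31 mm round with slots reaching 22 mm from the axis: 17 mm wide master slot along own +x, 11 mm slots at +120 and -120 deg.
- wheel_fine: Fine cutter wheel of steel, 24 small teeth, about 88 mm over the teeth. 24 mm high; origin: centre of the underside, z up. Flange 8 mm thick, on it an eight-sided grip collar 16 mm high, 58 mm across flats (flats face own +x and every 45 deg). Through bore: 31 mm round with slots reaching 22 mm from the axis: 17 mm wide master slot along own +x, 11 mm slots at +120 and -120 deg.
- wheel_star: Blade wheel of aluminium with four broad teeth, about 90 mm over them. 24 mm high; origin: centre of the underside, z up. Flange 8 mm thick, on it an eight-sided grip collar 16 mm high, 58 mm across flats (flats face own +x and every 45 deg). Through bore: 31 mm round with slots reaching 22 mm from the axis: 17 mm wide master slot along own +x, 11 mm slots at +120 and -120 deg.
- spacer: Spacer wheel of white plastic, plain flange without teeth, about 78 mm wide. 24 mm high; origin: centre of the underside, z up. Flange 8 mm thick, on it an eight-sided grip collar 16 mm high, 58 mm across flats (flats face own +x and every 45 deg). Through bore: 31 mm round with slots reaching 22 mm from the axis: 17 mm wide master slot along own +x, 11 mm slots at +120 and -120 deg.
- soy_bottle: Bystander: brown sauce bottle, 64 x 190 mm (width x height); origin at the centre of its underside, z up.
- oil_bottle: Bystander: green oil bottle, 60 x 170 mm (width x height); origin at the centre of its underside, z up.
- sugar_jar: Bystander: white jar with wooden lid, 94 x 99 mm (width x height); origin at the centre of its underside, z up.
- spice_jar: Bystander: small spice jar, 44 x 75 mm (width x height); origin at the centre of its underside, z up.
- salt_jar: Bystander: small salt jar, 48 x 65 mm (width x height); origin at the centre of its underside, z up.
- tumbler: Bystander: glass tumbler, 68 x 100 mm (width x height); origin at the centre of its underside, z up.
- sauce_can: Bystander: can, 60 x 80 mm (width x height); origin at the centre of its underside, z up.

How it is judged:
On the way, in this order (a step that is already met when the one before it is completed fails the run):
1. the rinse-water valve is shut (within 0.1 rad) (value of joint valve below 0.1 rad), for 0.2 s.
2. with the valve shut, every wheel present is fully home on the hub (horizontal distance between each of wheel_coarse, wheel_fine, wheel_star, spacer and hub_seat below 0.004 m and angle between the z axis of each of wheel_coarse, wheel_fine, wheel_star, spacer and the z axis of hub_seat, either way round below 0.07 rad and (z of wheel_coarse in the frame of hub_seat between -0.003 and 0.003 m or z of wheel_coarse in the frame of hub_seat between 0.021 and 0.027 m or z of wheel_coarse in the frame of hub_seat between 0.045 and 0.051 m) and (z of wheel_fine in the frame of hub_seat between -0.003 and 0.003 m or z of wheel_fine in the frame of hub_seat between 0.021 and 0.027 m or z of wheel_fine in the frame of hub_seat between 0.045 and 0.051 m) and (z of wheel_star in the frame of hub_seat between -0.003 and 0.003 m or z of wheel_star in the frame of hub_seat between 0.021 and 0.027 m or z of wheel_star in the frame of hub_seat between 0.045 and 0.051 m) and (z of spacer in the frame of hub_seat between -0.003 and 0.003 m or z of spacer in the frame of hub_seat between 0.021 and 0.027 m or z of spacer in the frame of hub_seat between 0.045 and 0.051 m) and value of joint valve below 0.1 rad), for 0.3 s.
3. with the valve shut and all wheels home, the gauge foot is down on the top wheel for 0.4 s (all of step 2 and ((horizontal distance between gauge_foot and wheel_coarse below 0.008 m and z of gauge_foot in the frame of wheel_coarse between 0.021 and 0.0265 m) or (horizontal distance between gauge_foot and wheel_fine below 0.008 m and z of gauge_foot in the frame of wheel_fine between 0.021 and 0.0265 m) or (horizontal distance between gauge_foot and wheel_star below 0.008 m and z of gauge_foot in the frame of wheel_star between 0.021 and 0.0265 m) or (horizontal distance between gauge_foot and spacer below 0.008 m and z of gauge_foot in the frame of spacer between 0.021 and 0.0265 m))), for 0.4 s.
At the end, for the whole second after the job is handed in: Every wheel present is at rest on the hub, within 4 mm of its axis, level within 0.07 rad and fully home (underside within 3 mm of 0, 24 or 48 mm above the seat); gauge_swing is over 0.9 rad; the valve is at 0.785 rad within 0.13 (horizontal distance between each of wheel_coarse, wheel_fine, wheel_star, spacer and hub_seat below 0.004 m and angle between the z axis of each of wheel_coarse, wheel_fine, wheel_star, spacer and the z axis of hub_seat, either way round below 0.07 rad and (z of wheel_coarse in the frame of hub_seat between -0.003 and 0.003 m or z of wheel_coarse in the frame of hub_seat between 0.021 and 0.027 m or z of wheel_coarse in the frame of hub_seat between 0.045 and 0.051 m) and (z of wheel_fine in the frame of hub_seat between -0.003 and 0.003 m or z of wheel_fine in the frame of hub_seat between 0.021 and 0.027 m or z of wheel_fine in the frame of hub_seat between 0.045 and 0.051 m) and (z of wheel_star in the frame of hub_seat between -0.003 and 0.003 m or z of wheel_star in the frame of hub_seat between 0.021 and 0.027 m or z of wheel_star in the frame of hub_seat between 0.045 and 0.051 m) and (z of spacer in the frame of hub_seat between -0.003 and 0.003 m or z of spacer in the frame of hub_seat between 0.021 and 0.027 m or z of spacer in the frame of hub_seat between 0.045 and 0.051 m) and value of joint gauge_swing above 0.9 rad and value of joint valve between 0.655 and 0.915 rad and linear speed of each of wheel_coarse, wheel_fine, wheel_star, spacer below 0.02 m/s); the robot touches nothing.
It fails at once if a bystander is knocked over (tilted by more than 0.6 rad) (angle between any of soy_bottle, oil_bottle, sugar_jar, spice_jar, salt_jar, tumbler, sauce_can's own z axis and vertical above 0.6 rad).
Of wheel_coarse, wheel_fine, wheel_star, spacer only 2 to 3 are there at a start; the rules pass over those that are not, and their reading is None.
At some moment in a run one of wheel_coarse, wheel_fine, wheel_star, spacer may be knocked a few centimetres aside while the robot is not near it.
It also fails if it takes over 210 s, if anything falls off the work surface, if the arm or the gripper's body presses on something with over 40 N, if the wrist force passes 120 N, or if a joint passes its speed limit or range.

ROBOT

A 6-joint arm with a two-finger parallel gripper is mounted at the origin on the work surface. World frame = base frame: x ahead of the robot, y to its left, z up, the work surface at z = 0. Lengths are in m, angles in rad, forces in N, time in s.
With the tool pointing down it reaches from about 0.25 to 0.775 m from the base axis. Payload 4 kg.
Tool frame: the origin (TCP) lies at the very end of the fingers, on their centre line; the grasp point (between the pads) lies 19 mm behind it; z points along the fingers, y is the line along which they close (so a half turn about z gives the same grasp; the last joint's range is limited). The gripper opens to 94 mm and grips with 3 to 60 N. Pads are 16 mm wide; open, the fingers measure 119 mm over their backs; the gripper's body (75 mm by 177 mm) begins 78 mm behind the grasp point.
Start: joints at [1.005, 0.087, 1.371, -0, 1.684, -0.103], TCP at [0.246, 0.492, 0.185] pointing down, gripper open.
Joint ranges: [-3.1, 3.1], [-0.76, 2.03], [0.27, 2.55], [-1.08, 4.22], [0.17, 2.65], [-2.57, 2.57]. Speed limits (rad/s): [2.79, 2.79, 3.14, 3.14, 3.14, 3.14].

INTERFACE

Orientations are given as [roll, pitch, yaw] about the fixed x, y, z axes, in that order (R = Rz(yaw) Ry(pitch) Rx(roll)).
In Python, from bench import robot, vision gives the robot as it stands.
- The arm moves only by the shell command python3 -m crank 'ROWS'. ROWS is JSON, a list of rows, each a list of 3 entries, a list of its own where there are three numbers: the closure, from 0 (fully open) to 1 (shut), then the shift along the tool's x, y, z in m, then the turn, a rotation vector about the tool's x, y, z in degrees. A call has 1 to 8 rows; each row shifts and turns the commanded pose from where the row before left it, along the tool's axes as they then stand; what a row does not reach is not made up. A row lasts 1/10 s, in which the tool goes at most 50 mm and 8.59 degrees, less where a joint would pass 70% of its speed; a pose out of reach is approached as far as the arm can. A call with a gripper value outside its range is refused whole. The fingers move at their own pace and stop on an object; the grip force is fixed at half the most. Time passes only in rows, so rows that do not move let the fingers close. It gives the time, the measured TCP pose, the force, the opening and the grip force at its end, in the units of the state.
- robot.get_obs(): the state, without advancing time (a new reading comes with each control period).
- vision.snapshot(name): name is "side" or "top" or "wrist"; returns a dict with "color" (480x640x3 uint8, red, green, blue), "z_map" (480x640 float32, m along the optical axis (not along the pixel's ray), 0 where there is no reading), "fx", "fy", "cx", "cy" (pixels), "R" (3x3) and "t" (3): a world point X has camera coordinates R X + t. Camera axes: x right, y down, z forward; pixel columns grow to the right and rows downward; lengths in m; the calibration is good to about 2 mm. A picture is of the moment at which its call begins.
- robot.close_job(): hands the job in; it is judged then, once.
The state is a dict: "time": time; "joint_positions": joint angles; "qvel": joint speeds; "joint_torque": joint torques, N m; "tool_pos": TCP position; "ee_rot": TCP orientation; "wrist_force": force on the tool from outside, world axes, zero at the start; "wrist_torque": the same for the moment, N m; "width": finger opening in m; "finger_force": force on a finger pad.
Only numpy, scipy, OpenCV 4.12 (cv2) and the standard library are available. Lean on these libraries where they do the work, as an engineer would, in place of code of your own. Each camera call takes 0.05 s, during which the arm holds its last target. There are 200 camera calls.

## Working session

There is one attempt and no reset: what is moved stays moved. The work goes in short steps, Python scripts to look and compute and a shell command to move; the robot and the scene stay as the last step left them, time stands still between calls to the robot, and variables do not carry over. Pictures are saved under pics/ and viewed, at most 14 in all, crops included, and the job is handed in when it is done.

```bash
ls; mkdir -p pics; cat > h.py <<'E'
import numpy as np, cv2
from bench import robot, vision
from scipy.spatial.transform import Rotation as Ro
def snap(n,f=None):
    s=vision.snapshot(n)
    if f: cv2.imwrite('pics/'+f,cv2.cvtColor(s['color'],cv2.COLOR_RGB2BGR))
    return s
def cloud(s):
    v,u=np.mgrid[0:480,0:640]; z=s['z_map']
    P=np.stack([(u-s['cx'])/s['fx']*z,(v-s['cy'])/s['fy']*z,z],-1)
    X=(P-np.array(s['t']))@np.array(s['R'])
    X[z==0]=np.nan
    return X
def ray(s,u,v,h):
    R=np.array(s['R']);t=np.array(s['t']);c=-R.T@t
    d=R.T@np.array([(u-s['cx'])/s['fx'],(v-s['cy'])/s['fy'],1])
    return c+d*(h-c[2])/d[2]
E
python3 - <<'E'
from h import *
for n in ['top','side']:
    s=snap(n,n+'0.png'); print(n,s['fx'],s['cx'],s['cy'],np.round(s['R'],3).tolist(),np.round(-np.array(s['R']).T@np.array(s['t']),3))
    np.savez('pics/'+n+'0.npz',**s)
print(robot.get_obs())
E
```

```text
pics
top 468.30122183734426 321.3863287875295 242.2902028107981 [[-0.03, -1.0, 0.008], [-0.996, 0.029, -0.082], [0.082, -0.011, -0.997]] [ 0.497 -0.002  1.249]
side 593.8133594972218 320.215587460313 243.8763394326543 [[0.91, -0.413, 0.026], [-0.184, -0.461, -0.868], [0.37, 0.786, -0.495]] [ 0.03  -1.14   0.857]
{'time': 0.1, 'joint_positions': array([ 1.00487406e+00,  8.78764957e-02,  1.37206882e+00, -2.15833654e-05,
        1.68358124e+00, -1.03097074e-01]), 'qvel': array([-0.00030277, -0.00141968, -0.00334643, -0.00093504,  0.00024253,
       -0.00110108]), 'joint_torque': array([ 2.20519883e-03, -3.41250372e+01, -3.03302193e+01,  7.19852024e-02,
        3.04593996e-02, -9.92162973e-05]), 'tool_pos': array([0.2452936 , 0.49169284, 0.18394116]), 'ee_rot': array([-3.13966681e+00, -1.77689324e-04,  2.67876488e+00]), 'wrist_force': array([0.06586875, 0.43724686, 0.1272273 ]), 'wrist_torque': array([ 0.02565104,  0.03902548, -0.01795614]), 'finger_force': 0.0, 'width': 0.09382436133771331}
```

View pics/top0.png

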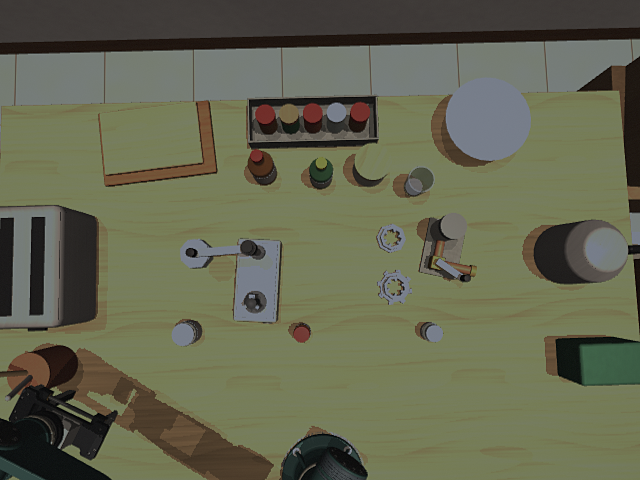

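View pics/side0.png

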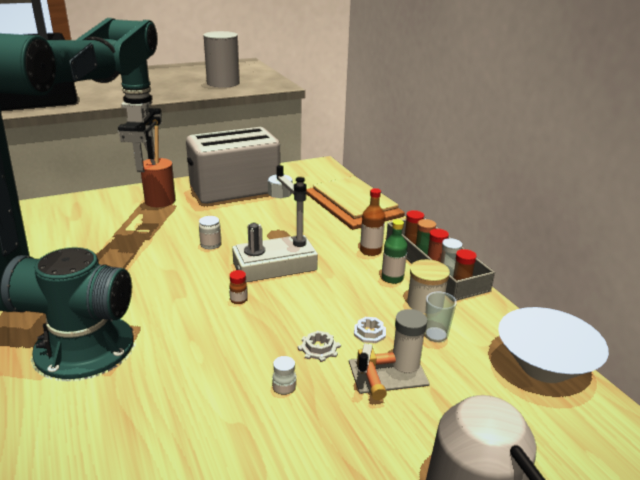

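The top view shows two wheels at (394,287) and (391,238), the hub at (254,300), the gauge foot at (197,253), the column at (248,248), and the valve lever and canister around (455,250). Next I'll look closer and measure these.

```bash
python3 - <<'E'
from h import *
s=dict(np.load('pics/top0.npz')); im=s['color'][200:350,170:490,::-1]
a=cv2.resize(im[:,180:310],None,fx=4,fy=4,interpolation=cv2.INTER_CUBIC); 
b=cv2.resize(im[:,0:130],None,fx=4,fy=4,interpolation=cv2.INTER_CUBIC)
cv2.imwrite('pics/a.png',np.clip(a*1.5,0,255).astype(np.uint8)[:, :]);
cv2.imwrite('pics/b.png',np.clip(b*1.5,0,255).astype(np.uint8))
X=cloud(s)
for n,(u,v) in dict(hub=(254,300),base1=(240,320),base2=(275,250),foot=(197,253),knobg=(191,252),col=(248,248),can=(454,227),lev=(455,265),vk=(466,277),w1=(394,287),w1c=(404,280),w2=(391,238),spice=(302,332),salt=(432,332),jar=(185,332)).items():
    print(n,np.round(ray(s,u,v,0.07),3),np.round(np.nanmedian(X[v-1:v+2,u-1:u+2].reshape(-1,3),0),3))
E
```

```text
hub [0.454 0.158 0.07 ] [0.456 0.149 0.139]
base1 [0.405 0.194 0.07 ] [0.404 0.199 0.052]
base2 [0.577 0.103 0.07 ] [0.578 0.104 0.06 ]
foot [0.575 0.299 0.07 ] [0.566 0.262 0.214]
knobg [0.578 0.314 0.07 ] [0.566 0.268 0.241]
col [0.584 0.171 0.07 ] [0.571 0.144 0.252]
can [ 0.622 -0.353  0.07 ] [ 0.616 -0.334  0.131]
lev [ 0.526 -0.35   0.07 ] [ 0.527 -0.358  0.041]
vk [ 0.495 -0.376  0.07 ] [ 0.495 -0.365  0.103]
w1 [ 0.475 -0.194  0.07 ] [ 0.474 -0.205  0.002]
w1c [ 0.492 -0.219  0.07 ] [ 0.492 -0.228  0.022]
w2 [ 0.599 -0.191  0.07 ] [ 0.605 -0.202  0.   ]
spice [0.371 0.04  0.07 ] [0.371 0.04  0.075]
salt [ 0.361 -0.284  0.07 ] [ 0.361 -0.285  0.066]
jar [0.38 0.33 0.07] [0.381 0.328 0.081]
```

View pics/a.png

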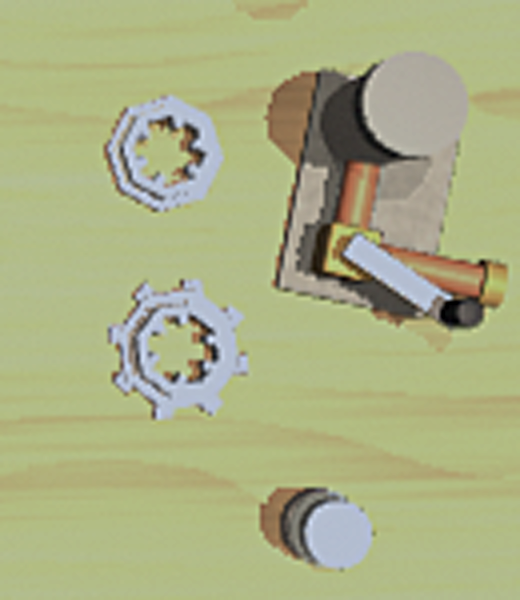

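View pics/b.png

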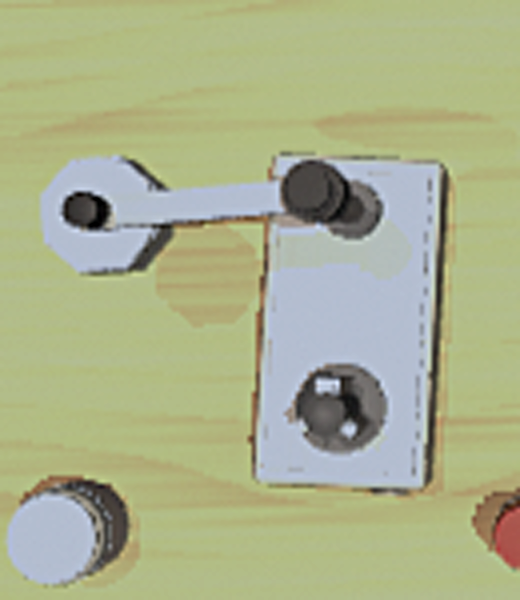

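Crops: the upper wheel is the spacer (no teeth) and the lower one is the coarse wheel. The valve lever lies partway between -x and the pipe, and the master rib on the hub faces the column. Now the exact numbers from the depth data.

```bash
cat >> h.py <<'E'
def pts(X,box,zr):
    m=(X[...,0]>box[0])&(X[...,0]<box[1])&(X[...,1]>box[2])&(X[...,1]<box[3])&(X[...,2]>zr[0])&(X[...,2]<zr[1])
    return X[m],m
def circ(P):
    (c,r)=cv2.minEnclosingCircle(P[:,:2].astype(np.float32)); return np.round([*c,r,len(P),np.median(P[:,2])],4)
E
python3 - <<'E'
from h import *
s=dict(np.load('pics/top0.npz')); X=cloud(s)
P,_=pts(X,(.56,.68,-.40,-.28),(.12,.14)); print('can',circ(P))
P,_=pts(X,(.45,.53,-.42,-.33),(.092,.112)); print('vknob',circ(P))
P,_=pts(X,(.45,.56,-.42,-.3),(.058,.075)); print('lever',cv2.minAreaRect(P[:,:2].astype(np.float32)),len(P))
P,_=pts(X,(.35,.65,.05,.25),(.053,.0635)); r=cv2.minAreaRect(P[:,:2].astype(np.float32));print('base',r)
P,_=pts(X,(.40,.5,.1,.2),(.0635,.075)); print('shoulder',circ(P))
P,_=pts(X,(.40,.5,.1,.2),(.135,.15)); print('hubtip',circ(P))
P,_=pts(X,(.5,.62,.1,.2),(.243,.27)); print('col',circ(P))
P,_=pts(X,(.5,.62,.22,.35),(.232,.25)); print('gknob',circ(P))
P,_=pts(X,(.5,.62,.22,.32),(.19,.205)); print('foot top',circ(P))
for n,b in dict(coarse=(.41,.54,-.27,-.14),spacer=(.55,.66,-.26,-.15)).items():
    P,_=pts(X,b,(.018,.03)); print(n,'collar',circ(P)); P,_=pts(X,b,(.004,.03)); print(n,'all',circ(P))
E
```

```text
can [ 6.191e-01 -3.331e-01  3.280e-02  5.800e+02  1.312e-01]
vknob [ 4.931e-01 -3.676e-01  9.500e-03  5.000e+01  1.024e-01]
lever ((0.5145037174224854, -0.3386772572994232), (0.08371633291244507, 0.018863853067159653), 53.44691467285156) 215
base ((0.49709445238113403, 0.12536853551864624), (0.16311189532279968, 0.2164510190486908), 85.43405151367188)
shoulder [4.553e-01 1.551e-01 5.830e-02 3.010e+02 6.570e-02]
hubtip [4.514e-01 1.582e-01 1.690e-02 1.030e+02 1.397e-01]
col [5.734e-01 1.470e-01 1.220e-02 1.030e+02 2.525e-01]
gknob [5.668e-01 2.714e-01 1.010e-02 6.900e+01 2.393e-01]
foot top [5.662e-01 2.714e-01 3.420e-02 4.790e+02 2.015e-01]
coarse collar [ 4.741e-01 -2.042e-01  3.110e-02  2.210e+02  2.470e-02]
coarse all [ 4.733e-01 -2.017e-01  8.590e-02  8.300e+02  9.200e-03]
spacer collar [ 6.047e-01 -2.011e-01  3.100e-02  2.230e+02  2.490e-02]
spacer all [ 6.063e-01 -2.033e-01  7.460e-02  5.880e+02  1.060e-02]
```

Geometry is consistent: column to knob 125 mm, and the cutter yaw is about -4.6°. The valve axis is (.534,-.311), manifold yaw -14.6°, and the valve is about 1.2 rad open. I'll turn the tool to yaw 90° and move over the valve knob.

```bash
python3 -m crank '[[0,[0,0,-0.003],[0,0,7.94]],[0,[0,0,-0.003],[0,0,7.94]],[0,[0,0,-0.003],[0,0,7.94]],[0,[0,0,-0.003],[0,0,7.94]],[0,[0,0,-0.003],[0,0,7.94]],[0,[0,0,-0.003],[0,0,7.94]],[0,[0,0,0],[0,0,7.94]],[0,[0,0,0],[0,0,7.94]]]'
for i in 1 2; do python3 -m crank '[[0.5,[-0.043,0.0124,0],[0,0,0]],[0.5,[-0.043,0.0124,0],[0,0,0]],[0.5,[-0.043,0.0124,0],[0,0,0]],[0.5,[-0.043,0.0124,0],[0,0,0]],[0.5,[-0.043,0.0124,0],[0,0,0]],[0.5,[-0.043,0.0124,0],[0,0,0]],[0.5,[-0.043,0.0124,0],[0,0,0]],[0.5,[-0.043,0.0124,0],[0,0,0]]]'; done
python3 -m crank '[[0.5,[-0.043,0.0124,0],[0,0,0]],[0.5,[-0.043,0.0124,0],[0,0,0]],[0.5,[-0.043,0.0124,0],[0,0,0]],[0.5,[-0.02,0.0124,0],[0,0,0]],[0.5,[0,0,0],[0,0,0]]]'
```

```text
time: 0.9
tool_pos: [0.2454, 0.4919, 0.2025]
ee_rot: [-3.141, 0.001, 1.564]
wrist_force: [-0.1, -0.3, 1.2]
width: 0.0939
finger_force: 0.0
time: 1.7
tool_pos: [0.3443, 0.1464, 0.2026]
ee_rot: [3.142, 0.0, 1.571]
wrist_force: [1.1, -0.1, 0.6]
width: 0.047
finger_force: 0.0
time: 2.5
tool_pos: [0.4434, -0.1978, 0.2025]
ee_rot: [-3.141, -0.001, 1.57]
wrist_force: [0.1, 0.1, 0.2]
width: 0.0471
finger_force: 0.0
time: 3.0
tool_pos: [0.493, -0.3473, 0.2005]
ee_rot: [-3.139, -0.002, 1.567]
wrist_force: [0.1, 0.2, 0.1]
width: 0.0469
finger_force: 0.0
```

```bash
python3 -m crank '[[0.5,[-0.0205,0,0],[0,0,0]],[0.5,[0,0,0.04],[0,0,0]],[0.5,[0,0,0.04],[0,0,0]],[0.5,[0,0,0.03],[0,0,0]],[0.5,[0,0,0.0155],[0,0,0]],[1,[0,0,0],[0,0,0]],[1,[0,0,0],[0,0,0]],[1,[0,0,0],[0,0,0]]]'
python3 -m crank '[[1,[0,0,0],[0,0,0]],[1,[0,0,0],[0,0,0]]]'
```

```text
time: 3.8
tool_pos: [0.4943, -0.3663, 0.0803]
ee_rot: [3.138, 0.003, 1.57]
wrist_force: [-0.8, 0.9, -0.0]
width: 0.0263
finger_force: 0.0
time: 4.0
tool_pos: [0.4939, -0.3664, 0.0798]
ee_rot: [3.139, 0.003, 1.57]
wrist_force: [-1.7, -0.3, 4.0]
width: 0.0152
finger_force: 30.0
```

```bash
python3 - <<'E'
from h import *
s=snap('wrist','w1.png'); print(s['fx'],np.round(s['R'],3).tolist(),np.round(-np.array(s['R']).T@np.array(s['t']),3))
s=snap('side'); cv2.imwrite('pics/s1.png',cv2.resize(s['color'][250:430,260:460,::-1],None,fx=3,fy=3))
E
python3 -c "
import cv2,numpy as np
a=cv2.imread('pics/w1.png');b=cv2.imread('pics/s1.png')
a=cv2.resize(a,(400,300));b=cv2.resize(b,(333,300));cv2.imwrite('pics/c1.png',np.hstack([a,b]))"
```

```text
334.0049149299254 [[1.0, 0.0, 0.002], [-0.001, -0.97, 0.243], [0.002, -0.243, -0.97]] [ 0.492 -0.296  0.281]
```

View pics/c1.png

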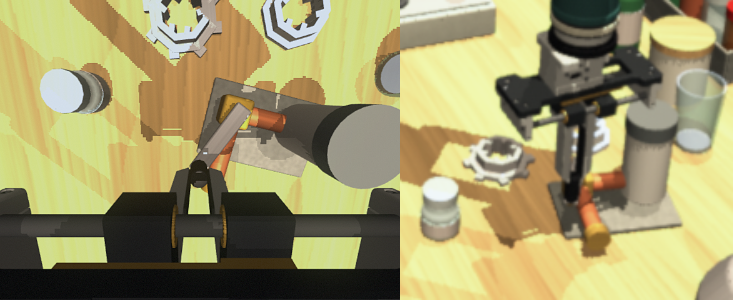

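The knob sits just ahead (+Y) of the pads, at wrist pixel (396,340), so only its rear edge is gripped. I'll compute the offset and regrip.

```bash
python3 - <<'E'
from h import *
s=snap('wrist'); X=cloud(s)
P,_=pts(X,(.46,.53,-.42,-.33),(.094,.108)); print('knob pts',circ(P),P.min(0),P.max(0))
print(ray(s,396,340,.102))
P,_=pts(X,(.46,.56,-.36,-.29),(.058,.073)); print('lever',cv2.minAreaRect(P[:,:2].astype(np.float32)),len(P))
E
```

```text
knob pts [ 4.931e-01 -3.592e-01  1.600e-02  8.770e+02  1.034e-01] [ 0.47736761 -0.37510314  0.09400083] [ 0.50874649 -0.3554588   0.10796758]
[ 0.53934279 -0.40101262  0.102     ]
lever ((0.5161774754524231, -0.33439722657203674), (0.07666077464818954, 0.018451901152729988), 53.56692123413086) 3050
```

```bash
python3 -m crank '[[0.6,[0,0,0],[0,0,0]],[0.6,[0,0,0],[0,0,0]],[0.6,[0.007,0.001,0],[0,0,0]],[0.6,[0,0,0.003],[0,0,0]],[1,[0,0,0],[0,0,0]],[1,[0,0,0],[0,0,0]],[1,[0,0,0],[0,0,0]],[1,[0,0,0],[0,0,0]]]'
python3 - <<'E'
from h import *
s=snap('wrist'); im=s['color']; cv2.imwrite('pics/w2.png',cv2.resize(im[180:360,220:420,::-1],None,fx=3,fy=3))
E
```

```text
time: 4.95
tool_pos: [0.4939, -0.3584, 0.0743]
ee_rot: [-3.141, -0.0, 1.57]
wrist_force: [0.7, 0.2, 0.0]
width: 0.0152
finger_force: 29.7
```

View pics/w2.png

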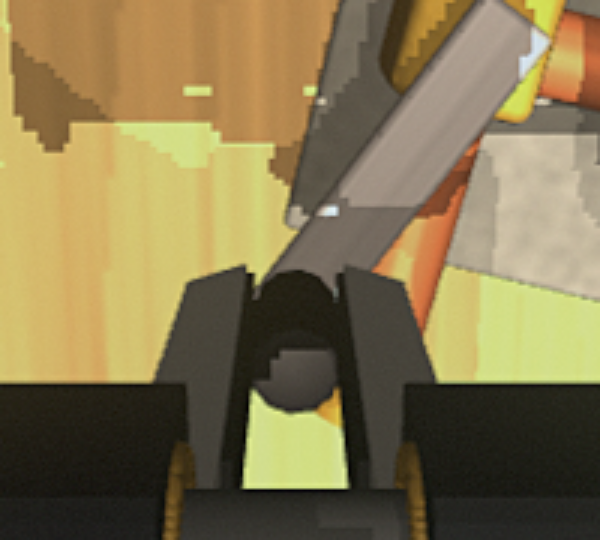

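The knob is now well between the pads. I'll drive the arc about the valve axis, turning the tool with the lever (7° per row).

```bash
python3 -m crank '[[1,[0.0055,-0.00655,0],[0,0,7]],[1,[0.0055,-0.00655,0],[0,0,7]],[1,[0.0055,-0.00655,0],[0,0,7]],[1,[0.0055,-0.00655,0],[0,0,7]],[1,[0.0055,-0.00655,0],[0,0,7]],[1,[0,0,0],[0,0,0]]]'
python3 -m crank '[[1,[0.0055,-0.00655,0],[0,0,7]],[1,[0.0055,-0.00655,0],[0,0,7]],[1,[0.0055,-0.00655,0],[0,0,7]],[1,[0.0055,-0.00655,0],[0,0,7]],[1,[0.0055,-0.00655,0],[0,0,7]],[1,[0,0,0],[0,0,0]],[1,[0,0,0],[0,0,0]]]'
```

```text
time: 5.6
tool_pos: [0.4732, -0.3229, 0.0744]
ee_rot: [3.135, -0.006, 0.958]
wrist_force: [9.7, 0.8, -4.1]
width: 0.015
finger_force: 30.3
time: 6.3
tool_pos: [0.4764, -0.291, 0.0747]
ee_rot: [3.118, -0.011, 0.348]
wrist_force: [19.0, -19.7, -17.7]
width: 0.0149
finger_force: 30.4
```

The force suggests it's at the stop. I'll release, back up, and check from the top camera.

```bash
python3 -m crank '[[0.6,[0,0,0],[0,0,0]],[0.6,[0,0,0],[0,0,0]],[0.6,[0,0,-0.02],[0,0,0]],[0.6,[0,0,-0.04],[0,0,0]],[0.3,[-0.04,0.04,-0.03],[0,0,0]],[0,[-0.04,0.04,0],[0,0,0]],[0,[0,0,0],[0,0,0]],[0,[0,0,0],[0,0,0]]]'
python3 - <<'E'
from h import *
s=snap('wrist','w3.png'); X=cloud(s)
P,_=pts(X,(.44,.52,-.34,-.26),(.096,.11)); print('knob',circ(P))
P,_=pts(X,(.45,.57,-.36,-.27),(.058,.074)); print('lever',cv2.minAreaRect(P[:,:2].astype(np.float32)),len(P))
P,_=pts(X,(.57,.7,-.4,-.27),(.12,.14)); print('can',circ(P))
E
```

```text
time: 7.1
tool_pos: [0.4282, -0.3683, 0.1577]
ee_rot: [-3.141, -0.001, 0.346]
wrist_force: [-0.3, 0.7, 0.6]
width: 0.0661
finger_force: 0.0
knob [ 4.658e-01 -2.933e-01  9.100e-03  4.680e+02  1.033e-01]
lever ((0.5009636282920837, -0.30188673734664917), (0.018259963020682335, 0.08446458727121353), 76.09834289550781) 2036
can [ 5.931e-01 -3.403e-01  1.660e-02  3.240e+02  1.246e-01]
```

View pics/w3.png

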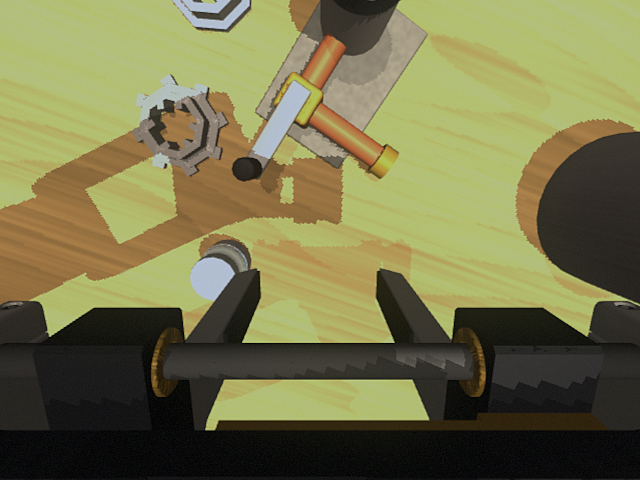

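The valve is shut: knob at (.466,-.293) as predicted, lever in line with the manifold axis. Now I'll move over the coarse wheel for a close measurement.

```bash
cat >> h.py <<'E'
def wheel(s,box,ztop=.024,f=None):
    """centre of collar top octagon and slot direction, from depth"""
    X=cloud(s); m=(X[...,0]>box[0])&(X[...,0]<box[1])&(X[...,1]>box[2])&(X[...,1]<box[3])&(abs(X[...,2]-ztop)<.005)
    P=X[m]; h=cv2.convexHull(P[:,:2].astype(np.float32))[:,0]
    # rasterise the collar top in the world plane, 0.25 mm cells
    # outline centre: centroid of hull
    M=cv2.moments((h*1000).reshape(-1,1,2)); c=np.array([M['m10'],M['m01']])/M['m00']/1000
    r=np.linalg.norm(P[:,:2]-c,axis=1); a=np.degrees(np.arctan2(*(P[:,:2]-c).T[::-1]))
    ring=(r>.0165)&(r<.0205)
    hist=np.histogram(a[ring],72,(-180,180))[0]
    d=np.abs(np.array([[((h-c)@[np.cos(t),np.sin(t)]).max() for k in range(8) for t in [np.radians(th+45*k)]] for th in np.arange(0,45,.5)])).sum(1)
    oct_=np.arange(0,45,.5)[d.argmin()]
    print('c',np.round(c,4),'z',round(float(np.median(P[:,2])),4),'flat mod45',oct_,'flat r',round(d.min()/8,4),'n',len(P))
    print('gap bins(deg)',[int(-177.5+5*i) for i in np.where(hist<.35*np.median(hist[hist>0]))[0]])
    if f:
        u=np.argwhere(m); y,x=u.mean(0).astype(int); y=np.clip(y,100,380);x=np.clip(x,130,510)
        cv2.imwrite('pics/'+f,cv2.resize(s['color'][y-100:y+100,x-130:x+130,::-1],None,fx=3,fy=3))
E
python3 -m crank '[[0,[0.0247,-0.0347,-0.0075],[0,0,0]],[0,[0.0247,-0.0347,-0.0075],[0,0,0]],[0,[0.0247,-0.0347,-0.0075],[0,0,0]],[0,[0.0247,-0.0347,-0.0075],[0,0,0]],[0,[0,0,0],[0,0,0]],[0,[0,0,0],[0,0,0]]]'
python3 - <<'E'
from h import *
s=snap('wrist'); wheel(s,(.42,.53,-.27,-.14),f='w4.png')
E
```

```text
time: 7.75
tool_pos: [0.4747, -0.2015, 0.1879]
ee_rot: [3.141, -0.0, 0.353]
wrist_force: [-0.2, 0.5, 0.3]
width: 0.0938
finger_force: 0.0
c [ 0.474  -0.2023] z 0.0256 flat mod45 6.0 flat r 0.029 n 1240
gap bins(deg) [-167, -162, -157, -152, -147, -142, -112, -107, -102, -97, -92, -87, -57, -52, -47, -42, -37, -32, -27, -22, -17, 7, 12, 17, 22, 27, 32, 62, 67, 72, 77, 82, 87, 117, 122, 127, 132, 137, 142, 147, 152, 157, 162]
```

View pics/w4.png

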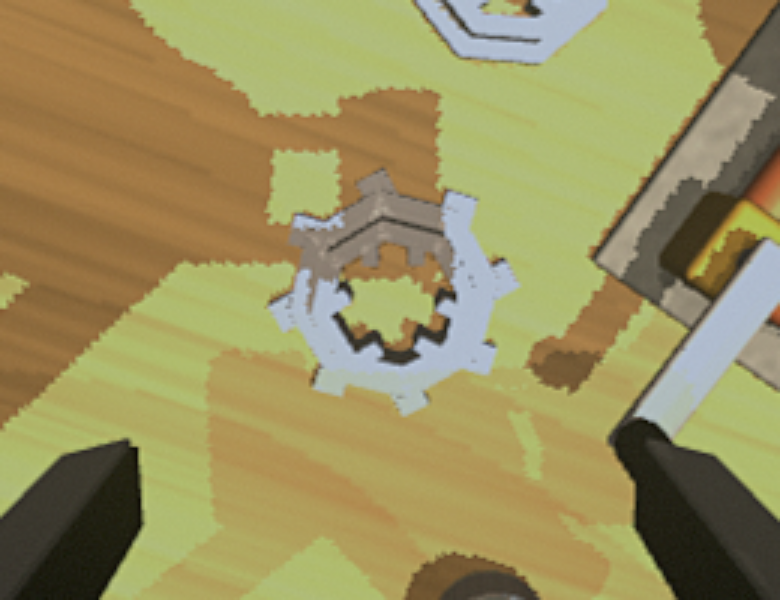

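The coarse wheel is at crop (390,300), but its bore shows six openings rather than three. I'll get the inner-edge radius as a function of angle.

```bash
cat >> h.py <<'E'
def prof(s,c,ztop,step=6,R=(.012,.026)):
    """width and depth of bore openings: inner radius (mm) of the collar top by angle, from colour-free depth rays"""
    X=cloud(s); t=np.array(s['t']);Rm=np.array(s['R']); out=[]
    for a in np.arange(-180,180,step):
        rr=np.arange(R[0],R[1],.0002)
        W=np.stack([c[0]+rr*np.cos(np.radians(a)),c[1]+rr*np.sin(np.radians(a)),np.full(len(rr),ztop)],1)
        C=W@Rm.T+t; u=np.round(C[:,0]/C[:,2]*s['fx']+s['cx']).astype(int); v=np.round(C[:,1]/C[:,2]*s['fy']+s['cy']).astype(int)
        solid=X[v,u,2]>ztop-.006
        k=np.where(~solid)[0]; out.append((int(a),round(1000*rr[k[-1]+1],1) if len(k) and k[-1]+1<len(rr) else (12 if not len(k) else 26)))
    print(out)
E
python3 - <<'E'
from h import *
s=snap('wrist'); prof(s,(.474,-.2023),.0245)
E
```

```text
[(-180, np.float64(16.0)), (-174, np.float64(17.8)), (-168, np.float64(21.0)), (-162, np.float64(20.8)), (-156, np.float64(22.0)), (-150, np.float64(22.2)), (-144, np.float64(21.6)), (-138, np.float64(21.0)), (-132, np.float64(16.2)), (-126, np.float64(15.6)), (-120, np.float64(15.0)), (-114, np.float64(18.2)), (-108, np.float64(22.4)), (-102, np.float64(22.2)), (-96, np.float64(22.2)), (-90, np.float64(21.2)), (-84, np.float64(21.6)), (-78, np.float64(21.2)), (-72, np.float64(15.4)), (-66, np.float64(23.2)), (-60, np.float64(23.4)), (-54, np.float64(22.8)), (-48, np.float64(22.4)), (-42, np.float64(22.2)), (-36, np.float64(22.2)), (-30, np.float64(22.6)), (-24, np.float64(23.2)), (-18, np.float64(24.0)), (-12, np.float64(23.6)), (-6, np.float64(16.2)), (0, np.float64(15.4)), (6, np.float64(21.4)), (12, np.float64(22.4)), (18, np.float64(22.2)), (24, np.float64(23.4)), (30, np.float64(23.6)), (36, np.float64(21.0)), (42, np.float64(15.6)), (48, np.float64(16.4)), (54, np.float64(17.4)), (60, np.float64(21.8)), (66, np.float64(22.4)), (72, np.float64(23.4)), (78, np.float64(23.0)), (84, np.float64(22.4)), (90, np.float64(22.6)), (96, np.float64(17.4)), (102, np.float64(16.0)), (108, np.float64(15.8)), (114, np.float64(19.2)), (120, np.float64(23.0)), (126, np.float64(21.2)), (132, np.float64(21.6)), (138, np.float64(20.6)), (144, np.float64(20.6)), (150, np.float64(21.4)), (156, np.float64(21.4)), (162, np.float64(20.4)), (168, np.float64(17.6)), (174, np.float64(14.2))]
```

```bash
python3 - <<'E'
from h import *
s=snap('wrist'); X=cloud(s); t=np.array(s['t']);Rm=np.array(s['R'])
print('cam',-Rm.T@t)
for a in (-152,-93,-39,21,76,141):
    o=[]
    for r in (.005,.015,.017,.019,.0205):
        C=Rm@[.474+r*np.cos(np.radians(a)),-.2023+r*np.sin(np.radians(a)),.0245]+t
        u,v=int(round(C[0]/C[2]*s['fx']+s['cx'])),int(round(C[1]/C[2]*s['fy']+s['cy'])); o.append((u,v,round(float(X[v,u,2])*1000),s['color'][v,u].tolist()))
    print(a,o)
E
```

```text
cam [ 0.53826865 -0.17858758  0.38840071]
-152 [(319, 226, 2, [178, 189, 116]), (320, 235, 2, [146, 105, 62]), (320, 237, 1, [127, 97, 60]), (321, 239, 8, [56, 54, 47]), (321, 240, 13, [62, 58, 48])]
-93 [(322, 224, 1, [176, 188, 121]), (331, 227, 1, [166, 156, 96]), (332, 228, 1, [160, 118, 68]), (334, 229, 0, [173, 131, 75]), (335, 229, 4, [119, 90, 53])]
-39 [(322, 220, 1, [179, 189, 116]), (330, 215, 2, [161, 123, 72]), (332, 214, 2, [166, 125, 73]), (333, 213, 0, [165, 125, 74]), (334, 213, 2, [164, 123, 71])]
21 [(318, 218, 3, [177, 189, 114]), (318, 209, 0, [156, 119, 70]), (318, 207, 3, [165, 126, 75]), (318, 205, 1, [165, 125, 72]), (318, 204, 1, [164, 125, 72])]
76 [(315, 219, 2, [176, 189, 118]), (307, 214, 2, [151, 105, 62]), (305, 213, 2, [151, 112, 66]), (304, 212, 1, [152, 115, 68]), (303, 212, 3, [151, 111, 64])]
141 [(314, 224, 3, [176, 188, 116]), (307, 229, 4, [158, 142, 83]), (305, 230, 3, [161, 144, 82]), (304, 231, 3, [75, 61, 48]), (302, 231, 17, [54, 48, 41])]
```

All six openings look like through slots, so I need their exact widths. I'll view from closer, straight above the wheel.

```bash
cat >> h.py <<'E'
def rect(s,c,z,f,half=.05,n=500):
    W=np.array([[c[0]+i*half,c[1]+j*half,z] for i,j in ((1,1),(1,-1),(-1,-1),(-1,1))])
    C=W@np.array(s['R']).T+np.array(s['t']); q=np.stack([C[:,0]/C[:,2]*s['fx']+s['cx'],C[:,1]/C[:,2]*s['fy']+s['cy']],1).astype(np.float32)
    H=cv2.getPerspectiveTransform(q,np.float32([[0,0],[n,0],[n,n],[0,n]]))
    im=cv2.warpPerspective(s['color'],H,(n,n),flags=cv2.INTER_CUBIC)[...,::-1]
    cv2.imwrite('pics/'+f,im); return im   # up=+x, left=+y
E
python3 -m crank '[[0,[-0.04,0,0.04],[0,0,0]],[0,[-0.033,0,0.04],[0,0,0]],[0,[0,0,0.03],[0,0,0]],[0,[0,0,0],[0,0,0]],[0,[0,0,0],[0,0,0]]]'
python3 - <<'E'
from h import *
s=snap('wrist'); wheel(s,(.42,.53,-.27,-.14)); prof(s,(.474,-.2023),.0245,5)
rect(s,(.474,-.2023),.0245,'r1.png',.05,560)
E
```

```text
time: 8.4
tool_pos: [0.4109, -0.227, 0.0841]
ee_rot: [-3.141, 0.0, 0.347]
wrist_force: [0.4, 0.0, 0.7]
width: 0.094
finger_force: 0.0
c [ 0.4742 -0.2024] z 0.0254 flat mod45 6.0 flat r 0.0291 n 2661
gap bins(deg) [-167, -162, -157, -152, -147, -142, -137, -112, -107, -102, -97, -92, -87, -57, -52, -47, -42, -37, -32, -27, -22, -17, 7, 12, 17, 22, 27, 32, 62, 67, 72, 77, 82, 87, 92, 117, 122, 127, 132, 137, 142, 147, 152, 157, 162]
[(-180, np.float64(15.8)), (-175, np.float64(21.6)), (-170, np.float64(21.2)), (-165, np.float64(21.8)), (-160, np.float64(21.8)), (-155, np.float64(22.6)), (-150, np.float64(23.4)), (-145, np.float64(22.6)), (-140, np.float64(22.4)), (-135, np.float64(21.4)), (-130, np.float64(16.4)), (-125, np.float64(16.4)), (-120, np.float64(15.4)), (-115, np.float64(18.8)), (-110, np.float64(23.2)), (-105, np.float64(23.2)), (-100, np.float64(22.4)), (-95, np.float64(22.2)), (-90, np.float64(21.4)), (-85, np.float64(21.6)), (-80, np.float64(17.2)), (-75, np.float64(15.6)), (-70, np.float64(16.2)), (-65, np.float64(23.2)), (-60, np.float64(23.4)), (-55, np.float64(23.0)
[... 429 characters left out ...]
at64(22.2)), (40, np.float64(16.8)), (45, np.float64(15.6)), (50, np.float64(16.2)), (55, np.float64(21.6)), (60, np.float64(22.2)), (65, np.float64(22.0)), (70, np.float64(23.0)), (75, np.float64(22.6)), (80, np.float64(22.4)), (85, np.float64(22.2)), (90, np.float64(21.6)), (95, np.float64(21.8)), (100, np.float64(16.8)), (105, np.float64(15.8)), (110, np.float64(16.6)), (115, np.float64(19.0)), (120, np.float64(23.0)), (125, np.float64(22.2)), (130, np.float64(21.8)), (135, np.float64(21.8)), (140, np.float64(21.2)), (145, np.float64(21.4)), (150, np.float64(21.8)), (155, np.float64(22.0)), (160, np.float64(22.6)), (165, np.float64(22.8)), (170, np.float64(17.2)), (175, np.float64(15.6))]
```

View pics/r1.png

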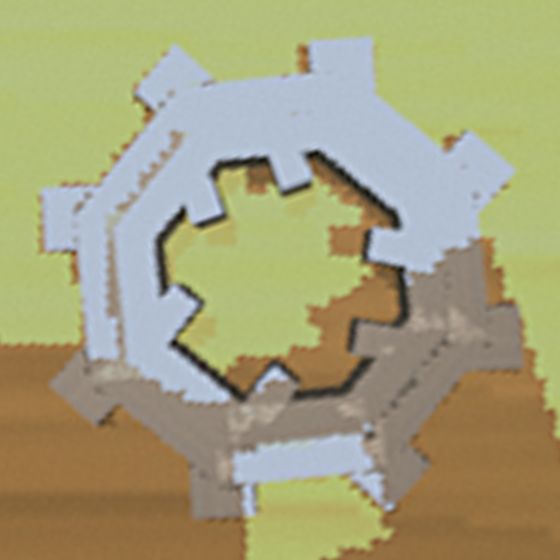

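In the rectified view, narrow slots (35°) lie at -98° and +20°, and the 54° slot lies at 141°. That matches the 17/11/11 mm spec, with the master slot at 141°. The other gaps are just the spaces between the teeth. Before picking I'll look at the hub with the wrist camera.

```bash
python3 -m crank '[[0,[0,0,-0.045],[0,0,0]],[0,[0.0107,-0.0387,-0.01],[0,0,0]],[0,[0.0107,-0.0387,-0.01],[0,0,0]],[0,[0.0107,-0.0387,-0.01],[0,0,0]],[0,[0.0107,-0.0387,-0.01],[0,0,0]],[0,[0.0107,-0.0387,-0.01],[0,0,0]],[0,[0.0107,-0.0387,0],[0,0,0]],[0,[0.0107,-0.0387,0],[0,0,0]]]'
python3 -m crank '[[0,[0.0107,-0.0387,0],[0,0,0]],[0,[0.0107,-0.0387,0],[0,0,0]],[0,[0,0,0],[0,0,0]],[0,[0,0,0],[0,0,0]]]'
python3 - <<'E'
from h import *
s=snap('wrist'); X=cloud(s); print('cam',-np.array(s['R']).T@np.array(s['t']))
B=(.41,.49,.11,.2)
P,_=pts(X,B,(.136,.15)); print('tip',circ(P), P[:,:2].mean(0))
P,_=pts(X,B,(.125,.138)); print('ribs',circ(P))
P,_=pts(X,B,(.0635,.07)); print('shoulder',circ(P))
P,_=pts(X,(.5,.62,.1,.2),(.243,.27)); print('col',circ(P))
rect(s,(.449,.157),.130,'hub.png',.04,560)
E
```

```text
time: 9.25
tool_pos: [0.3907, 0.0556, 0.1827]
ee_rot: [3.139, -0.007, 0.349]
wrist_force: [1.2, -0.0, -0.2]
width: 0.0943
finger_force: 0.0
time: 9.65
tool_pos: [0.3837, 0.1347, 0.1812]
ee_rot: [3.14, -0.004, 0.351]
wrist_force: [0.1, 0.3, -0.4]
width: 0.0938
finger_force: 0.0
cam [0.44702608 0.15954402 0.38260348]
tip [4.484e-01 1.587e-01 1.860e-02 1.189e+03 1.412e-01] [0.44901022 0.15871646]
ribs [4.487e-01 1.587e-01 2.100e-02 4.690e+02 1.327e-01]
shoulder [4.494e-01 1.565e-01 5.370e-02 1.511e+03 6.750e-02]
col [ 0.  0.  0.  0. nan]
  return _methods._mean(a, axis=axis, dtype=dtype,
  ret = ret.dtype.type(ret / rcount)
```

View pics/hub.png

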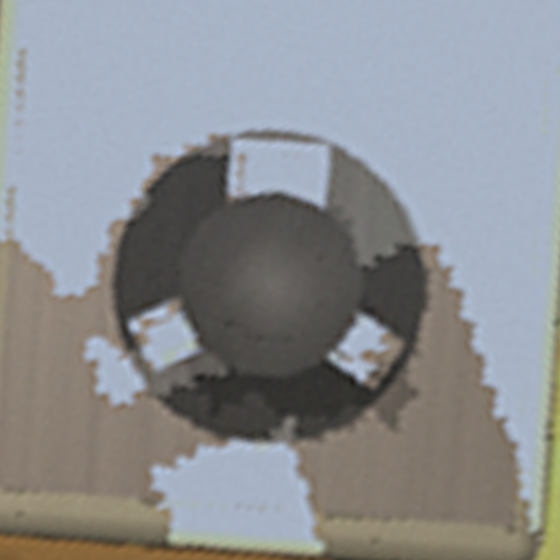

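Hub rectified: core centre at (270,286) gives hub (.4485,.1586), and the master rib points at about -4.3°. Now back to the coarse wheel to pick it, at tool yaw -39° on a flat pair that avoids the valve knob.

```bash
python3 -m crank '[[0,[0,0,0],[0,0,8.44]],[0,[0,0,0],[0,0,8.44]],[0,[0,0,0],[0,0,8.44]],[0,[0,0,0],[0,0,8.44]],[0,[0,0,0],[0,0,8.44]],[0,[0,0,0],[0,0,8.44]],[0,[0,0,0],[0,0,8.44]]]'
python3 -m crank '[[0,[0.0353,0.0256,0],[0,0,0]],[0,[0.0353,0.0256,0],[0,0,0]],[0,[0.0353,0.0256,0],[0,0,0]],[0,[0.0353,0.0256,0],[0,0,0]],[0,[0.0353,0.0256,0],[0,0,0]],[0,[0.0353,0.0256,0],[0,0,0]],[0,[0.0353,0.0256,0],[0,0,0]],[0,[0.0353,0.0256,0],[0,0,0]]]'
python3 -m crank '[[0,[0,0,0],[0,0,0]],[0,[0,0,0],[0,0,0]]]'
cat >> h.py <<'E'
def to(x,y,z=None):
    o=robot.get_obs(); p=o['tool_pos']; R=Ro.from_euler('xyz',o['ee_rot']).as_matrix()
    d=np.array([x,y,p[2] if z is None else z])-p; print('tool shift',np.round(R.T@d,4),'psi',round(float(np.degrees(o['ee_rot'][2])),2),'pos',np.round(p,4))
E
python3 - <<'E'
from h import *
s=snap('wrist'); wheel(s,(.42,.53,-.27,-.14)); to(.4742,-.2024,.014)
E
```

```text
time: 10.4
tool_pos: [0.3836, 0.1322, 0.1799]
ee_rot: [-3.141, -0.001, -0.692]
wrist_force: [0.8, 0.7, -0.2]
width: 0.0941
finger_force: 0.0
time: 11.2
tool_pos: [0.4721, -0.2074, 0.1799]
ee_rot: [-3.142, -0.002, -0.687]
wrist_force: [-0.0, -0.4, -0.4]
width: 0.0941
finger_force: 0.0
time: 11.4
tool_pos: [0.4719, -0.2054, 0.179]
ee_rot: [-3.141, 0.001, -0.687]
wrist_force: [-0.4, 1.2, -0.7]
width: 0.094
finger_force: 0.0
c [ 0.4747 -0.2021] z 0.0254 flat mod45 6.0 flat r 0.0289 n 1313
gap bins(deg) [-167, -162, -157, -152, -147, -142, -112, -107, -102, -97, -92, -87, -57, -52, -47, -42, -37, -32, -27, -22, 7, 12, 17, 22, 27, 32, 62, 67, 72, 77, 82, 87, 92, 117, 122, 127, 132, 137, 142, 147, 152, 157, 162]
tool shift [ 0.0006 -0.0027  0.1653] psi -39.27 pos [ 0.472  -0.2042  0.1793]
```

```bash
python3 -m crank '[[0,[0.0003,-0.0035,0.045],[0,0,0]],[0,[0,0,0.045],[0,0,0]],[0,[0,0,0.045],[0,0,0]],[0,[0,0,0.0285],[0,0,0]],[0,[0,0,0],[0,0,0]],[1,[0,0,0],[0,0,0]],[1,[0,0,0],[0,0,0]],[1,[0,0,0],[0,0,0]]]'
python3 -m crank '[[1,[0,0,0],[0,0,0]],[1,[0,0,0],[0,0,0]],[1,[0,0,0],[0,0,0]]]'
```

```text
time: 12.25
tool_pos: [0.4769, -0.2015, 0.0184]
ee_rot: [-3.141, -0.005, -0.682]
wrist_force: [0.5, -0.7, 1.0]
width: 0.0733
finger_force: 0.0
time: 12.55
tool_pos: [0.4753, -0.2008, 0.0159]
ee_rot: [-3.141, -0.001, -0.683]
wrist_force: [0.2, 0.2, -0.2]
width: 0.0494
finger_force: 0.0
```

Width is under 58 mm with no force, so it may have missed. Looking.

```bash
python3 -m crank '[[1,[0,0,0],[0,0,0]]]'; python3 - <<'E'
from h import *
s=snap('wrist','w5.png')
E
```

```text
time: 12.65
tool_pos: [0.475, -0.2006, 0.0156]
ee_rot: [-3.141, -0.0, -0.683]
wrist_force: [0.3, -0.7, 0.1]
width: 0.0414
finger_force: 0.0
```

View pics/w5.png

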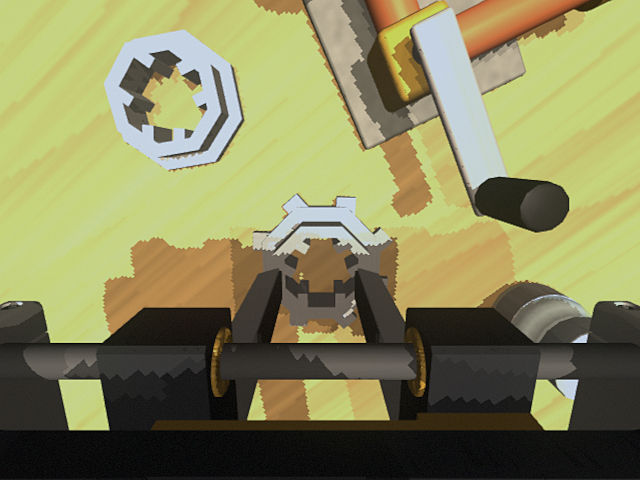

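```bash
python3 - <<'E'
from h import *
s=snap('wrist'); wheel(s,(.43,.56,-.28,-.14)); print(ray(s,322,268,.024)); print(ray(s,175,98,.024)); o=robot.get_obs(); print(o['width'],o['finger_force'])
E
```

```text
c [ 0.475  -0.2025] z 0.0253 flat mod45 6.0 flat r 0.0292 n 3498
gap bins(deg) [-167, -162, -157, -152, -147, -142, -137, -132, -112, -107, -102, -97, -92, -87, -57, -52, -47, -42, -37, -32, -27, -22, 7, 12, 17, 22, 27, 32, 62, 67, 72, 77, 82, 87, 92, 117, 122, 127, 132, 137, 142, 147, 152, 157, 162]
[ 0.47619575 -0.2047778   0.024     ]
[ 0.60062706 -0.20378366  0.024     ]
0.0334816928740765 0.0
```

```bash
python3 - <<'E'
from h import *
s=snap('wrist','w6.png'); X=cloud(s)
o=robot.get_obs(); print(o['width'],o['finger_force'],o['tool_pos'])
p=o['tool_pos']; R=Ro.from_euler('xyz',o['ee_rot']).as_matrix()
L=(X-p)@R   # tool coords
for u0,u1 in ((200,320),(320,450)):
    q=L[255:345,u0:u1].reshape(-1,3); q=q[(abs(q[:,1])<.035)&(q[:,2]<-.012)&(abs(q[:,0])<.02)]
    print(len(q), 'z max',q[:,2].max() if len(q) else 0, np.round(np.percentile(q,[2,50,98],axis=0),4).tolist() if len(q) else '')
print('z=L at tips', [np.round(L[v,u],4).tolist() for u,v in ((285,275),(290,285),(360,275),(355,285),(365,300))])
E
```

```text
0.029492355902329657 0.0 [ 0.47494971 -0.20058563  0.01537055]
2407 z max -0.012055976402393767 [[-0.0072, -0.0284, -0.0987], [0.0078, -0.0205, -0.07], [0.0085, -0.0168, -0.0257]]
2399 z max -0.022144263697579113 [[-0.0072, 0.0164, -0.0986], [0.0078, 0.0201, -0.0701], [0.0085, 0.0279, -0.026]]
z=L at tips [[0.0068, -0.0178, -0.0301], [-0.0109, -0.0179, 0.0004], [0.008, 0.0223, -0.0334], [0.0083, 0.018, -0.0487], [0.0084, 0.0204, -0.0668]]
```

View pics/w6.png

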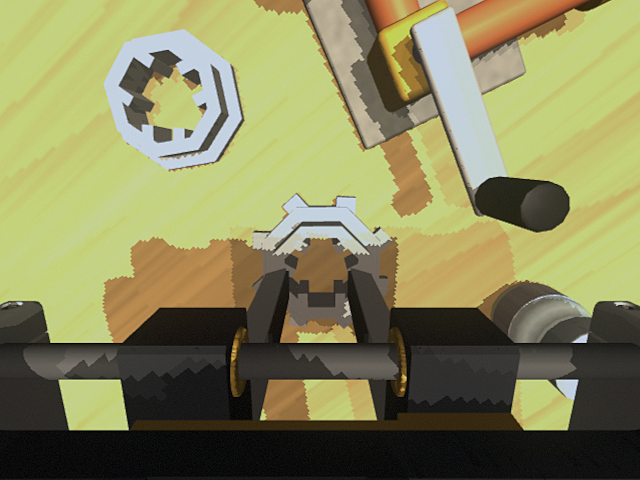

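The fingers visibly end about 22 mm short of the reported TCP (tool z ≈ -.023), so they closed above the collar, and the wheel is unmoved at (.475,-.2025). I'll reopen, recentre, and go about 22 mm deeper while watching the force.

```bash
python3 -m crank '[[0,[0,0,-0.01],[0,0,0]],[0,[0.001,0.0014,0],[0,0,0]],[0,[0,0,0],[0,0,0]],[0,[0,0,0],[0,0,0]],[0,[0,0,0],[0,0,0]],[0,[0,0,0],[0,0,0]],[0,[0,0,0],[0,0,0]],[0,[0,0,0],[0,0,0]]]'
python3 -m crank '[[0,[0,0,0.006],[0,0,0]],[0,[0,0,0.006],[0,0,0]],[0,[0,0,0.006],[0,0,0]],[0,[0,0,0.006],[0,0,0]],[0,[0,0,0.003],[0,0,0]],[0,[0,0,0],[0,0,0]]]'
python3 -m crank '[[0,[0,0,0.003],[0,0,0]],[0,[0,0,0.002],[0,0,0]],[0,[0,0,0],[0,0,0]]]'
```

```text
time: 13.6
tool_pos: [0.4749, -0.2023, 0.0254]
ee_rot: [-3.142, 0.0, -0.683]
wrist_force: [-0.5, 1.2, 0.1]
width: 0.0898
finger_force: 0.0
time: 14.2
tool_pos: [0.4744, -0.202, -0.0024]
ee_rot: [3.141, 0.002, -0.683]
wrist_force: [0.9, -0.8, 0.5]
width: 0.0941
finger_force: 0.0
time: 14.5
tool_pos: [0.4748, -0.2023, -0.0067]
ee_rot: [-3.142, 0.0, -0.683]
wrist_force: [-0.5, -0.0, -0.5]
width: 0.0938
finger_force: 0.0
```

```bash
python3 -m crank '[[0,[0,0,0.002],[0,0,0]],[1,[0,0,0],[0,0,0]],[1,[0,0,0],[0,0,0]],[1,[0,0,0],[0,0,0]],[1,[0,0,0],[0,0,0]],[1,[0,0,0],[0,0,0]],[1,[0,0,0],[0,0,0]],[1,[0,0,0],[0,0,0]]]'
python3 -m crank '[[1,[0,0,-0.005],[0,0,0]],[1,[0,0,-0.025],[0,0,0]],[1,[0,0,-0.03],[0,0,0]],[1,[0,0,0],[0,0,0]]]'
```

```text
time: 15.3
tool_pos: [0.4749, -0.2024, -0.0085]
ee_rot: [3.142, -0.0, -0.683]
wrist_force: [0.1, -0.2, 0.6]
width: 0.0576
finger_force: 30.0
time: 15.7
tool_pos: [0.478, -0.204, 0.056]
ee_rot: [-3.14, -0.009, -0.683]
wrist_force: [1.0, -1.2, -1.3]
width: 0.0576
finger_force: 30.0
```

Gripped (57.6 mm, 30 N). I'll lift, turn by 214.75° in place, then carry it over the hub.

```bash
python3 -m crank '[[1,[0,0,-0.045],[0,0,0]],[1,[0,0,-0.045],[0,0,0]],[1,[0,0,-0.045],[0,0,0]],[1,[0,0,0],[0,0,-8.59]],[1,[0,0,0],[0,0,-8.59]],[1,[0,0,0],[0,0,-8.59]],[1,[0,0,0],[0,0,-8.59]],[1,[0,0,0],[0,0,-8.59]]]'
python3 -m crank '[[1,[0,0,0],[0,0,-8.59]],[1,[0,0,0],[0,0,-8.59]],[1,[0,0,0],[0,0,-8.59]],[1,[0,0,0],[0,0,-8.59]],[1,[0,0,0],[0,0,-8.59]],[1,[0,0,0],[0,0,-8.59]],[1,[0,0,0],[0,0,-8.59]],[1,[0,0,0],[0,0,-8.59]]]'
python3 -m crank '[[1,[0,0,0],[0,0,-8.59]],[1,[0,0,0],[0,0,-8.59]],[1,[0,0,0],[0,0,-8.59]],[1,[0,0,0],[0,0,-8.59]],[1,[0,0,0],[0,0,-8.59]],[1,[0,0,0],[0,0,-8.59]],[1,[0,0,0],[0,0,-8.59]],[1,[0,0,0],[0,0,-8.59]]]'
python3 -m crank '[[1,[0,0,0],[0,0,-8.59]],[1,[0,0,0],[0,0,-8.59]],[1,[0,0,0],[0,0,-8.59]],[1,[0,0,0],[0,0,-8.59]],[1,[0,0,0],[0,0,0]],[1,[0,0,0],[0,0,0]]]'
python3 - <<'E'
from h import *
to(.4485,.1586,.19)
E
```

```text
time: 16.5
tool_pos: [0.4744, -0.202, 0.1845]
ee_rot: [-3.14, 0.002, 0.073]
wrist_force: [-0.3, 0.6, -2.4]
width: 0.0577
finger_force: 30.0
time: 17.3
tool_pos: [0.4744, -0.202, 0.1844]
ee_rot: [-3.139, -0.001, 1.273]
wrist_force: [0.5, -0.7, -2.0]
width: 0.0578
finger_force: 30.0
time: 18.1
tool_pos: [0.4744, -0.202, 0.1844]
ee_rot: [-3.141, -0.003, 2.472]
wrist_force: [-0.3, 0.4, -1.7]
width: 0.0579
finger_force: 30.0
time: 18.7
tool_pos: [0.4745, -0.2021, 0.1852]
ee_rot: [3.141, -0.002, 3.062]
wrist_force: [-0.5, -0.2, -2.1]
width: 0.0575
finger_force: 30.0
tool shift [ 0.0546  0.3575 -0.0044] psi 175.45 pos [ 0.4745 -0.2021  0.1852]
```

```bash
python3 -m crank '[[1,[0.00607,0.0397,0],[0,0,0]],[1,[0.00607,0.0397,0],[0,0,0]],[1,[0.00607,0.0397,0],[0,0,0]],[1,[0.00607,0.0397,0],[0,0,0]],[1,[0.00607,0.0397,0],[0,0,0]],[1,[0.00607,0.0397,0],[0,0,0]],[1,[0.00607,0.0397,0],[0,0,0]],[1,[0.00607,0.0397,0],[0,0,0]]]'
python3 -m crank '[[1,[0.00607,0.0397,0],[0,0,0]],[1,[0,0,0],[0,0,0]],[1,[0,0,0],[0,0,0]],[1,[0,0,0],[0,0,0]]]'
python3 - <<'E'
from h import *
to(.4485,.1586,.140)
s=snap('wrist','w7.png'); X=cloud(s); P,_=pts(X,(.38,.52,.09,.23),(.209,.223)); print(len(P)); 
E
```

```text
time: 19.5
tool_pos: [0.4502, 0.1196, 0.1862]
ee_rot: [3.141, 0.0, 3.063]
wrist_force: [1.4, 0.3, -1.3]
width: 0.0577
finger_force: 30.0
time: 19.9
tool_pos: [0.4477, 0.1572, 0.1862]
ee_rot: [-3.141, -0.0, 3.064]
wrist_force: [-0.5, -1.2, -1.0]
width: 0.0575
finger_force: 30.0
tool shift [-0.0007  0.0015  0.0462] psi 175.53 pos [0.4477 0.1572 0.1862]
6417
```

View pics/w7.png

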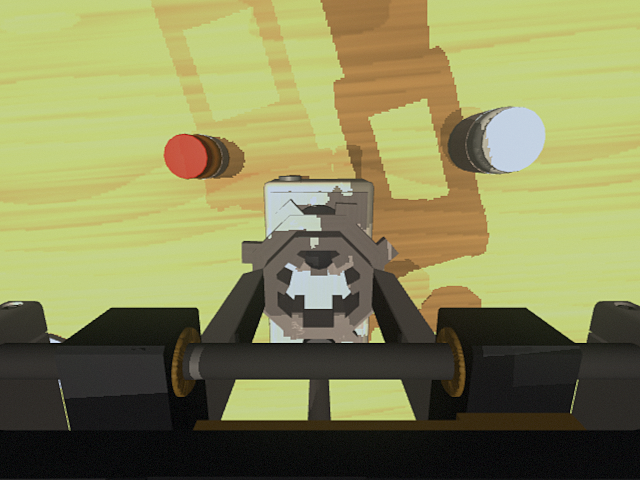

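The wheel is level in the grip above the hub, with its bore at about (318,285). I'll check its in-hand centre numerically.

```bash
python3 - <<'E'
from h import *
s=snap('wrist'); wheel(s,(.41,.486,.12,.2),.2187); print(robot.get_obs()['tool_pos'])
E
```

```text
c [0.4448 0.1583] z 0.2201 flat mod45 41.0 flat r 0.033 n 5816
gap bins(deg) [-177, -172, -167, -162, -137, -132, -127, -122, -117, -112, -82, -77, -72, -67, -62, -57, -27, -22, -17, -12, -7, -2, 2, 7, 12, 17, 47, 52, 57, 62, 67, 72, 77, 102, 107, 112, 117, 122, 127, 157, 162, 167, 172, 177]
[0.4478577  0.15685972 0.18635268]
```

```bash
python3 -m crank '[[1,[-0.0007,0.0016,0],[0,0,0]],[1,[0,0,0.02],[0,0,0]],[1,[0,0,0.02],[0,0,0]],[1,[0,0,0.005],[0,0,0]],[1,[0,0,0.004],[0,0,0]],[1,[0,0,0],[0,0,0]]]'
python3 -m crank '[[1,[0,0,0.004],[0,0,0]],[1,[0,0,0.004],[0,0,0]],[1,[0,0,0],[0,0,0]]]'
python3 -m crank '[[1,[0,0,0.004],[0,0,0]],[1,[0,0,0],[0,0,0]]]'
```

```text
time: 20.6
tool_pos: [0.4487, 0.1594, 0.1377]
ee_rot: [3.141, 0.0, 3.065]
wrist_force: [0.1, 0.0, -1.2]
width: 0.0577
finger_force: 30.0
time: 20.9
tool_pos: [0.4483, 0.1596, 0.1292]
ee_rot: [-3.142, -0.001, 3.065]
wrist_force: [0.2, -0.4, -2.2]
width: 0.0576
finger_force: 30.0
time: 21.1
tool_pos: [0.4485, 0.1595, 0.1251]
ee_rot: [-3.141, 0.0, 3.065]
wrist_force: [0.6, 0.2, -2.6]
width: 0.0575
finger_force: 30.0
```

```bash
python3 -m crank '[[1,[0,-0.0009,0.003],[0,0,0]],[1,[0,0,0.003],[0,0,0]],[1,[0,0,0],[0,0,0]]]'
python3 -m crank '[[1,[0,0,0.004],[0,0,0]],[1,[0,0,0.004],[0,0,0]],[1,[0,0,0],[0,0,0]]]'
```

```text
time: 21.4
tool_pos: [0.4486, 0.1587, 0.1211]
ee_rot: [3.141, 0.001, 3.065]
wrist_force: [-3.0, -0.5, 4.9]
width: 0.0576
finger_force: 30.0
time: 21.7
tool_pos: [0.4493, 0.1583, 0.1111]
ee_rot: [-3.141, 0.002, 3.065]
wrist_force: [4.6, -0.5, -2.3]
width: 0.0578
finger_force: 30.0
```

It's on the splines with little force. Continue down to the seat.

```bash
python3 -m crank '[[1,[0,0,0.008],[0,0,0]],[1,[0,0,0.008],[0,0,0]],[1,[0,0,0.008],[0,0,0]],[1,[0,0,0.008],[0,0,0]],[1,[0,0,0],[0,0,0]]]'
python3 -m crank '[[1,[0,0,0.008],[0,0,0]],[1,[0,0,0.006],[0,0,0]],[1,[0,0,0.004],[0,0,0]],[1,[0,0,0],[0,0,0]],[1,[0,0,0],[0,0,0]]]'
```

```text
time: 22.2
tool_pos: [0.4493, 0.1581, 0.0779]
ee_rot: [-3.141, 0.002, 3.065]
wrist_force: [6.9, -2.0, -4.8]
width: 0.0578
finger_force: 30.0
time: 22.7
tool_pos: [0.4493, 0.1581, 0.0605]
ee_rot: [-3.141, 0.002, 3.065]
wrist_force: [4.6, -2.9, -1.7]
width: 0.0574
finger_force: 30.0
```

```bash
python3 -m crank '[[1,[0,0,0.002],[0,0,0]],[1,[0,0,0],[0,0,0]],[0.6,[0,0,0],[0,0,0]],[0.25,[0,0,0],[0,0,0]],[0.1,[0,0,0],[0,0,0]],[0.1,[0,0,0],[0,0,0]],[0.1,[0,0,0],[0,0,0]],[0.1,[0,0,0],[0,0,0]]]'
python3 -m crank '[[0.1,[0,0,-0.03],[0,0,0]],[0.1,[0,0,-0.045],[0,0,0]],[0.1,[0,0,-0.045],[0,0,0]],[0,[0,0,0],[0,0,0]],[0,[0,0,0],[0,0,0]]]'
python3 - <<'E'
from h import *
s=snap('wrist'); wheel(s,(.41,.486,.12,.2),.09)
s=snap('top'); X=cloud(s)
P,_=pts(X,(.40,.5,.1,.22),(.083,.097)); print('top cam collar',circ(P),np.percentile(P[:,2],[5,50,95])); wheel(s,(.55,.66,-.26,-.15))
to(.6047,-.2015)
E
```

```text
time: 23.5
tool_pos: [0.448, 0.1589, 0.0592]
ee_rot: [3.141, -0.001, 3.066]
wrist_force: [-0.4, -0.4, 0.3]
width: 0.0844
finger_force: 0.0
time: 24.0
tool_pos: [0.4491, 0.159, 0.1809]
ee_rot: [3.14, 0.003, 3.065]
wrist_force: [0.3, -0.0, -0.5]
width: 0.0934
finger_force: 0.0
c [0.4472 0.1585] z 0.0913 flat mod45 41.0 flat r 0.029 n 1549
gap bins(deg) [-177, -172, -167, -137, -127, -122, -117, -112, -107, -102, -97, -92, -87, -82, -77, -72, -67, -62, -57, -52, -47, -42, -37, -32, -27, -22, -17, -12, -7, -2, 2, 7, 12, 17, 22, 27, 32, 37, 42, 47, 52, 57, 62, 67, 72, 77, 82, 87, 92, 97, 102, 107, 112, 117, 157, 162, 167, 172, 177]
top cam collar [4.713e-01 1.537e-01 1.600e-02 3.400e+01 9.150e-02] [0.08622919 0.09145931 0.09514488]
c [ 0.6042 -0.201 ] z 0.0248 flat mod45 16.0 flat r 0.029 n 211
gap bins(deg) [-177, -172, -167, -162, -157, -152, -147, -117, -112, -107, -102, -97, -92, -82, -62, -57, -52, -47, -42, -37, -32, -22, -12, -2, 2, 7, 12, 17, 22, 27, 32, 37, 42, 52, 62, 67, 72, 77, 82, 87, 92, 97, 102, 117, 122, 127, 132, 137, 142, 147, 157, 167, 177]
tool shift [-1.841e-01 -3.471e-01 -3.000e-04] psi 175.64 pos [0.4475 0.1586 0.178 ]
```

The coarse wheel is home (collar top reads .0913 against .090, the same +1.3 mm bias as on the table). Over to the spacer.

```bash
python3 -m crank '[[0,[-0.0205,-0.0386,0],[0,0,0]],[0,[-0.0205,-0.0386,0],[0,0,0]],[0,[-0.0205,-0.0386,0],[0,0,0]],[0,[-0.0205,-0.0386,0],[0,0,0]],[0,[-0.0205,-0.0386,0],[0,0,0]],[0,[-0.0205,-0.0386,0],[0,0,0]],[0,[-0.0205,-0.0386,0],[0,0,0]],[0,[-0.0205,-0.0386,0],[0,0,0]]]'
python3 -m crank '[[0,[-0.0205,-0.0386,0],[0,0,0]],[0,[0,0,0],[0,0,0]],[0,[0,0,0],[0,0,0]]]'
python3 - <<'E'
from h import *
s=snap('wrist'); wheel(s,(.55,.66,-.26,-.15)); prof(s,(.6045,-.2015),.0245,5); to(.6045,-.2015)
E
```

```text
time: 24.9
tool_pos: [0.5877, -0.1629, 0.1766]
ee_rot: [3.14, -0.004, 3.065]
wrist_force: [0.3, 0.7, 0.1]
width: 0.0942
finger_force: 0.0
time: 25.2
tool_pos: [0.6048, -0.2019, 0.1762]
ee_rot: [3.139, -0.005, 3.064]
wrist_force: [-0.1, -0.2, 0.2]
width: 0.094
finger_force: 0.0
c [ 0.6047 -0.1997] z 0.0254 flat mod45 15.5 flat r 0.0291 n 1307
gap bins(deg) [-177, -172, -167, -162, -157, -152, -147, -117, -112, -107, -102, -97, -92, -67, -62, -57, -52, -47, -42, -37, -32, -7, -2, 2, 7, 12, 17, 22, 27, 32, 37, 67, 72, 77, 82, 87, 92, 97, 122, 127, 132, 137, 142, 147, 152, 172, 177]
[(-180, np.float64(21.8)), (-175, np.float64(22.2)), (-170, np.float64(21.4)), (-165, np.float64(21.2)), (-160, np.float64(21.6)), (-155, np.float64(21.4)), (-150, np.float64(22.0)), (-145, np.float64(23.0)), (-140, np.float64(15.6)), (-135, np.float64(15.0)), (-130, np.float64(14.0)), (-125, np.float64(17.4)), (-120, np.float64(20.6)), (-115, np.float64(20.2)), (-110, np.float64(20.8)), (-105, np.float64(20.4)), (-100, np.float64(21.2)), (-95, np.float64(21.2)), (-90, np.float64(14.8)), (-85, np.float64(13.8
[... 658 characters left out ...]
8.0)), (55, np.float64(17.0)), (60, np.float64(17.6)), (65, np.float64(22.4)), (70, np.float64(23.0)), (75, np.float64(23.6)), (80, np.float64(24.4)), (85, np.float64(25.2)), (90, np.float64(24.2)), (95, np.float64(24.4)), (100, np.float64(23.8)), (105, np.float64(17.6)), (110, np.float64(17.0)), (115, np.float64(19.0)), (120, np.float64(23.8)), (125, np.float64(25.4)), (130, np.float64(24.6)), (135, np.float64(23.6)), (140, np.float64(22.8)), (145, np.float64(22.8)), (150, np.float64(17.0)), (155, np.float64(16.4)), (160, np.float64(17.2)), (165, np.float64(23.2)), (170, np.float64(23.0)), (175, np.float64(22.8))]
tool shift [ 0.0004 -0.0006  0.    ] psi 175.62 pos [ 0.6049 -0.2009  0.1773]
```

The spacer master slot is at 15.5°: narrow slots at 132° and -108°, wide gap around 17°, centre (.6047,-.1997). I'll grasp at yaw 195.5°.

```bash
python3 -m crank '[[0,[0,0.001,0],[0,0,-6.63]],[0,[0,0,0],[0,0,-6.63]],[0,[0,0,0],[0,0,-6.63]],[0,[0,0,0.04],[0,0,0]],[0,[0,0,0.04],[0,0,0]],[0,[0,0,0.04],[0,0,0]],[0,[0,0,0],[0,0,0]],[0,[0,0,0],[0,0,0]]]'
python3 - <<'E'
from h import *
s=snap('wrist'); wheel(s,(.57,.64,-.24,-.16)); to(.6047,-.1997,-.0085)
E
```

```text
time: 26.05
tool_pos: [0.6054, -0.1991, 0.0596]
ee_rot: [3.14, -0.001, -2.869]
wrist_force: [0.3, 0.2, 1.2]
width: 0.0941
finger_force: 0.0
c [ 0.6048 -0.1993] z 0.0253 flat mod45 15.0 flat r 0.0291 n 2871
gap bins(deg) [-177, -172, -167, -162, -157, -152, -147, -117, -112, -107, -102, -97, -92, -62, -57, -52, -47, -42, -37, -7, -2, 2, 7, 12, 17, 22, 27, 32, 37, 67, 72, 77, 82, 87, 92, 97, 122, 127, 132, 137, 142, 147, 177]
tool shift [0.0022 0.0011 0.0703] psi -164.4 pos [ 0.6069 -0.2001  0.0618]
```

```bash
python3 -m crank '[[0,[0.0008,0.0004,0.03],[0,0,0]],[0,[0,0,0.028],[0,0,0]],[0,[0,0,0.005],[0,0,0]],[0,[0,0,0.004],[0,0,0]],[0,[0,0,0],[0,0,0]],[0,[0,0,0],[0,0,0]]]'
python3 - <<'E'
from h import *
to(.60475,-.1995,-.0085)
E
```

```text
time: 26.7
tool_pos: [0.6067, -0.2011, -0.005]
ee_rot: [-3.139, 0.003, -2.871]
wrist_force: [-1.0, 0.9, -0.3]
width: 0.094
finger_force: 0.0
tool shift [0.0014 0.0021 0.0035] psi -164.47 pos [ 0.6067 -0.2011 -0.005 ]
```

```bash
python3 -m crank '[[0,[0.0012,0.0018,0.0035],[0,0,0]],[0,[0,0,0],[0,0,0]]]'
python3 -m crank '[[1,[0,0,0],[0,0,0]],[1,[0,0,0],[0,0,0]],[1,[0,0,0],[0,0,0]],[1,[0,0,0],[0,0,0]],[1,[0,0,0],[0,0,0]],[1,[0,0,0],[0,0,0]],[1,[0,0,0],[0,0,0]]]'
python3 -m crank '[[1,[0,0,-0.01],[0,0,0]],[1,[0,0,-0.045],[0,0,0]],[1,[0,0,-0.045],[0,0,0]],[1,[0,0,-0.045],[0,0,0]],[1,[0,0,-0.05],[0,0,6.6]],[1,[0,0,0],[0,0,6.6]],[1,[0,0,0],[0,0,6.6]],[1,[0,0,0],[0,0,0]]]'
python3 - <<'E'
from h import *
to(.4488,.1585,.19)
E
```

```text
time: 26.9
tool_pos: [0.6035, -0.199, -0.0107]
ee_rot: [-3.142, 0.0, -2.871]
wrist_force: [-0.0, -0.5, -0.6]
width: 0.0941
finger_force: 0.0
time: 27.6
tool_pos: [0.6036, -0.1993, -0.011]
ee_rot: [-3.141, 0.0, -2.871]
wrist_force: [0.4, -1.5, -0.1]
width: 0.0578
finger_force: 30.0
time: 28.4
tool_pos: [0.6032, -0.1989, 0.1845]
ee_rot: [3.141, 0.0, 3.067]
wrist_force: [0.1, -0.6, -3.2]
width: 0.0576
finger_force: 30.0
tool shift [ 0.1805  0.3449 -0.0054] psi 175.74 pos [ 0.6032 -0.1989  0.1845]
```

```bash
python3 -m crank '[[1,[0.0201,0.0383,0],[0,0,0]],[1,[0.0201,0.0383,0],[0,0,0]],[1,[0.0201,0.0383,0],[0,0,0]],[1,[0.0201,0.0383,0],[0,0,0]],[1,[0.0201,0.0383,0],[0,0,0]],[1,[0.0201,0.0383,0],[0,0,0]],[1,[0.0201,0.0383,0],[0,0,0]],[1,[0.0201,0.0383,0],[0,0,0]]]'
python3 -m crank '[[1,[0.0201,0.0383,0],[0,0,0]],[1,[0,0,0.02],[0,0,0]],[1,[0,0,0.02],[0,0,0]],[1,[0,0,0.004],[0,0,0]],[1,[0,0,0],[0,0,0]],[1,[0,0,0],[0,0,0]],[1,[0,0,0],[0,0,0]]]'
python3 - <<'E'
from h import *
to(.4481,.1584,.125)
E
```

```text
time: 29.2
tool_pos: [0.4644, 0.1198, 0.1835]
ee_rot: [3.141, -0.001, 3.07]
wrist_force: [1.1, 0.4, -2.7]
width: 0.0576
finger_force: 30.0
time: 29.9
tool_pos: [0.4496, 0.1579, 0.1412]
ee_rot: [3.141, 0.002, 3.067]
wrist_force: [0.3, -0.4, -2.2]
width: 0.0583
finger_force: 30.0
tool shift [0.0016 0.0003 0.0162] psi 175.71 pos [0.4496 0.1579 0.1412]
```

```bash
python3 -m crank '[[1,[0.0013,0.0003,0.006],[0,0,0]],[1,[0,0,0.005],[0,0,0]],[1,[0,0,0],[0,0,0]]]'
python3 -m crank '[[1,[0,0,0.004],[0,0,0]],[1,[0,0,0.003],[0,0,0]],[1,[0,0,0],[0,0,0]]]'
python3 -m crank '[[1,[0,0,0.004],[0,0,0]],[1,[0,0,0.003],[0,0,0]],[1,[0,0,0],[0,0,0]]]'
```

```text
time: 30.2
tool_pos: [0.4468, 0.1582, 0.1279]
ee_rot: [-3.141, -0.002, 3.067]
wrist_force: [0.5, -0.2, -3.8]
width: 0.0575
finger_force: 30.0
time: 30.5
tool_pos: [0.4471, 0.1584, 0.1213]
ee_rot: [-3.141, -0.001, 3.067]
wrist_force: [0.9, -0.4, -2.8]
width: 0.0578
finger_force: 30.0
time: 30.8
tool_pos: [0.4471, 0.1584, 0.1143]
ee_rot: [-3.141, -0.001, 3.067]
wrist_force: [1.0, -1.1, -3.2]
width: 0.0577
finger_force: 30.0
```

```bash
python3 -m crank '[[1,[-0.0007,0,0.006],[0,0,0]],[1,[0,0,0.008],[0,0,0]],[1,[0,0,0.008],[0,0,0]],[1,[0,0,0],[0,0,0]]]'
python3 -m crank '[[1,[0,0,0.005],[0,0,0]],[1,[0,0,0.005],[0,0,0]],[1,[0,0,0.003],[0,0,0]],[1,[0,0,0],[0,0,0]]]'
python3 -m crank '[[1,[0,0,0.001],[0,0,0]],[1,[0,0,0],[0,0,0]],[0.6,[0,0,0],[0,0,0]],[0.25,[0,0,0],[0,0,0]],[0.1,[0,0,0],[0,0,0]],[0.1,[0,0,0],[0,0,0]],[0.1,[0,0,0],[0,0,0]],[0.1,[0,0,0],[0,0,0]]]'
python3 -m crank '[[0.1,[0,0,-0.03],[0,0,0]],[0.1,[0,0,-0.045],[0,0,0]],[0.1,[0,0,-0.045],[0,0,0]],[0,[0,0,-0.045],[0,0,0]],[0,[0,0,0],[0,0,0]],[0,[0,0,0],[0,0,0]]]'
python3 - <<'E'
from h import *
s=snap('wrist'); wheel(s,(.41,.486,.12,.2),.114)
s=snap('top'); X=cloud(s)
P,_=pts(X,(.45,.52,-.35,-.25),(.095,.112)); print('vknob',circ(P))
P,_=pts(X,(.5,.62,.22,.35),(.232,.25)); print('gknob',circ(P))
P,_=pts(X,(.5,.62,.1,.2),(.243,.27)); print('col',circ(P))
to(.5668,.2714)
E
```

```text
time: 31.2
tool_pos: [0.4469, 0.1582, 0.0909]
ee_rot: [-3.141, -0.003, 3.067]
wrist_force: [0.3, -0.7, -2.9]
width: 0.0576
finger_force: 30.0
time: 31.6
tool_pos: [0.4478, 0.1584, 0.0794]
ee_rot: [-3.141, -0.001, 3.067]
wrist_force: [-0.1, 1.2, -2.2]
width: 0.0577
finger_force: 30.0
time: 32.4
tool_pos: [0.4483, 0.1585, 0.0792]
ee_rot: [3.141, 0.0, 3.067]
wrist_force: [0.0, -0.6, 0.2]
width: 0.0849
finger_force: 0.0
time: 33.0
tool_pos: [0.4488, 0.1586, 0.2452]
ee_rot: [3.141, 0.003, 3.067]
wrist_force: [-0.2, -1.0, -0.5]
width: 0.094
finger_force: 0.0
c [0.449  0.1588] z 0.1153 flat mod45 40.5 flat r 0.029 n 1437
gap bins(deg) [-177, -172, -167, -132, -127, -122, -117, -112, -107, -102, -82, -77, -72, -67, -62, -57, -52, -27, -22, -17, -12, -7, -2, 2, 7, 12, 17, 47, 52, 57, 62, 67, 72, 77, 102, 107, 112, 117, 122, 157, 162, 167, 172, 177]
vknob [ 4.619e-01 -2.948e-01  7.400e-03  4.700e+01  1.035e-01]
gknob [5.667e-01 2.710e-01 1.000e-02 6.900e+01 2.391e-01]
col [5.729e-01 1.471e-01 1.220e-02 1.040e+02 2.527e-01]
tool shift [-0.1106  0.1217 -0.0004] psi 175.72 pos [0.4475 0.1583 0.2422]
```

Both wheels are home (collar top .1153 minus the .0013 bias gives .114), and the valve is still shut. Now the gauge knob at (.5667,.271): arm direction 92.9°, so the swing is about 1.44 rad. I'll turn to yaw 93° and move over it.

```bash
python3 -m crank '[[0.5,[0,0,0],[0,0,8.28]],[0.5,[0,0,0],[0,0,8.28]],[0.5,[0,0,0],[0,0,8.28]],[0.5,[0,0,0],[0,0,8.28]],[0.5,[0,0,0],[0,0,8.28]],[0.5,[0,0,0],[0,0,8.28]],[0.5,[0,0,0],[0,0,8.28]],[0.5,[0,0,0],[0,0,8.28]]]'
python3 -m crank '[[0.5,[0,0,0],[0,0,8.28]],[0.5,[0,0,0],[0,0,8.28]],[0.5,[0.0267,0.0311,-0.005],[0,0,0]],[0.5,[0.0267,0.0311,0],[0,0,0]],[0.5,[0.0267,0.0311,0],[0,0,0]],[0.5,[0.0267,0.0311,0],[0,0,0]],[0.5,[0,0,0],[0,0,0]],[0.5,[0,0,0],[0,0,0]]]'
python3 - <<'E'
from h import *
s=snap('wrist'); X=cloud(s)
P,_=pts(X,(.53,.61,.23,.31),(.234,.246)); print('gknob',circ(P))
to(.5668,.2714,.1935)
E
```

```text
time: 33.9
tool_pos: [0.4471, 0.1582, 0.2412]
ee_rot: [-3.137, -0.001, 1.905]
wrist_force: [0.8, -0.5, -0.2]
width: 0.0469
finger_force: 0.0
time: 34.7
tool_pos: [0.5662, 0.2714, 0.2449]
ee_rot: [-3.135, 0.002, 1.622]
wrist_force: [0.5, -0.3, 0.8]
width: 0.0471
finger_force: 0.0
gknob [5.659e-01 2.738e-01 1.010e-02 7.280e+02 2.403e-01]
tool shift [0.0005 0.001  0.0532] psi 92.93 pos [0.566  0.271  0.2467]
```

```bash
python3 -m crank '[[0.5,[0.0018,0,0.02],[0,0,0]],[0.5,[0,0,0.02],[0,0,0]],[0.5,[0,0,0.011],[0,0,0]],[0.5,[0,0,0],[0,0,0]],[1,[0,0,0],[0,0,0]],[1,[0,0,0],[0,0,0]],[1,[0,0,0],[0,0,0]],[1,[0,0,0],[0,0,0]]]'
python3 -m crank '[[1,[0,0,0],[0,0,0]],[1,[0,0,0],[0,0,0]]]'
```

```text
time: 35.55
tool_pos: [0.5672, 0.2734, 0.1989]
ee_rot: [3.14, -0.001, 1.622]
wrist_force: [0.2, 0.6, 1.5]
width: 0.0193
finger_force: 30.0
time: 35.75
tool_pos: [0.5672, 0.2734, 0.1986]
ee_rot: [3.14, -0.0, 1.622]
wrist_force: [0.2, -0.4, 1.8]
width: 0.0191
finger_force: 30.0
```

```bash
python3 -m crank '[[1,[-0.0009,-0.015,0],[0,0,-6.9]],[1,[-0.0009,-0.015,0],[0,0,-6.9]],[1,[-0.0009,-0.015,0],[0,0,-6.9]],[1,[-0.0009,-0.015,0],[0,0,-6.9]],[1,[-0.0009,-0.015,0],[0,0,-6.9]],[1,[-0.0009,-0.015,0],[0,0,-6.9]],[1,[0,0,0],[0,0,0]]]'
python3 -m crank '[[1,[-0.0009,-0.015,0],[0,0,-6.9]],[1,[-0.0009,-0.015,0],[0,0,-6.9]],[1,[-0.0009,-0.015,0],[0,0,-6.9]],[1,[-0.0009,-0.015,0],[0,0,-6.9]],[1,[-0.0009,-0.015,0],[0,0,-6.9]],[1,[0,0,0],[0,0,0]],[1,[0,0,0],[0,0,0]]]'
```

```text
time: 36.45
tool_pos: [0.4856, 0.237, 0.1988]
ee_rot: [3.141, 0.001, 2.344]
wrist_force: [1.3, -1.8, -0.1]
width: 0.0189
finger_force: 30.0
time: 37.15
tool_pos: [0.4511, 0.1731, 0.1983]
ee_rot: [3.141, 0.0, 2.942]
wrist_force: [-0.7, -1.0, 2.2]
width: 0.0193
finger_force: 30.0
```

```bash
python3 -m crank '[[1,[-0.0009,-0.015,0],[0,0,-6.9]],[1,[0,-0.002,0],[0,0,0]],[1,[0,0,0],[0,0,0]],[1,[0,0,0],[0,0,0]]]'; python3 - <<'E'
from h import *
to(.4485,.1585)
E
```

```text
time: 37.55
tool_pos: [0.4488, 0.157, 0.1981]
ee_rot: [3.14, 0.0, 3.065]
wrist_force: [-0.0, 2.8, 2.7]
width: 0.0192
finger_force: 30.0
tool shift [0.0004 0.0015 0.    ] psi 175.63 pos [0.4488 0.157  0.1981]
```

At the stop over the hub. Push down about 44 mm.

```bash
python3 -m crank '[[1,[0,0,0.008],[0,0,0]],[1,[0,0,0.008],[0,0,0]],[1,[0,0,0.008],[0,0,0]],[1,[0,0,0.008],[0,0,0]],[1,[0,0,0.006],[0,0,0]],[1,[0,0,0],[0,0,0]]]'
python3 -m crank '[[1,[0,0,0.003],[0,0,0]],[1,[0,0,0.003],[0,0,0]],[1,[0,0,0],[0,0,0]]]'
python3 -m crank '[[1,[0,0,0.002],[0,0,0]],[1,[0,0,0],[0,0,0]]]'
```

```text
time: 38.15
tool_pos: [0.4493, 0.1563, 0.1592]
ee_rot: [3.141, 0.001, 3.067]
wrist_force: [2.6, 3.9, 4.5]
width: 0.0193
finger_force: 30.0
time: 38.45
tool_pos: [0.4495, 0.1563, 0.1561]
ee_rot: [3.14, 0.003, 3.067]
wrist_force: [0.1, 3.7, 10.9]
width: 0.0193
finger_force: 30.0
time: 38.65
tool_pos: [0.4496, 0.1563, 0.1559]
ee_rot: [3.14, 0.005, 3.067]
wrist_force: [-2.8, 2.9, 16.6]
width: 0.0191
finger_force: 30.0
```

```bash
python3 -m crank '[[1,[0,0,0.001],[0,0,0]],[1,[0,0,0],[0,0,0]],[1,[0,0,0],[0,0,0]],[1,[0,0,0],[0,0,0]],[1,[0,0,0],[0,0,0]],[1,[0,0,0],[0,0,0]],[1,[0,0,0],[0,0,0]],[1,[0,0,0],[0,0,0]]]'
python3 - <<'E'
from h import *
s=snap('side'); X=cloud(s)
P,_=pts(X,(.47,.54,.13,.18),(.08,.3)); print('arm z',np.percentile(P[:,2],[2,50,98]),len(P))
P,_=pts(X,(.425,.47,.13,.185),(.08,.2)); print('foot z',np.percentile(P[:,2],[1,50,99]),len(P))
s=snap('wrist'); X=cloud(s); P,_=pts(X,(.435,.462,.145,.17),(.17,.23)); print('knob top',circ(P) if len(P) else 0)
E
python3 -m crank '[[1,[0,0,0],[0,0,0]],[1,[0,0,0],[0,0,0]],[1,[0,0,0],[0,0,0]],[1,[0,0,0],[0,0,0]]]'
```

```text
time: 39.45
tool_pos: [0.4496, 0.1563, 0.1559]
ee_rot: [3.14, 0.005, 3.067]
wrist_force: [-4.8, 2.6, 19.7]
width: 0.0192
finger_force: 30.0
arm z [0.09680265 0.16451602 0.17317333] 281
foot z [0.08248099 0.16005584 0.19973125] 375
knob top [4.460e-01 1.569e-01 1.470e-02 2.474e+03 1.982e-01]
time: 39.95
tool_pos: [0.4496, 0.1563, 0.1559]
ee_rot: [3.14, 0.005, 3.067]
wrist_force: [-3.7, 2.6, 20.3]
width: 0.0196
finger_force: 30.0
```

```bash
python3 - <<'E'
from h import *
s=snap('wrist'); X=cloud(s)
for y in (.1545,.1565,.1585):
  for x in (.444,.448,.452):
    P,_=pts(X,(x-.002,x+.002,y-.001,y+.001),(.15,.25)); print(x,y,len(P),np.round(np.percentile(P[:,2],[10,50,90]),4) if len(P) else '')
s=snap('side'); X=cloud(s)
P,_=pts(X,(.48,.55,.13,.18),(.15,.19)); print('arm top side',np.round(np.percentile(P[:,2],[80,90,95,98]),4))
s=snap('top'); X=cloud(s)
P,_=pts(X,(.5,.56,.13,.18),(.14,.2)); print('arm top topcam',np.round(np.percentile(P[:,2],[10,50,90]),4),len(P))
s=dict(np.load('pics/top0.npz'));X=cloud(s);P,_=pts(X,(.55,.58,.18,.24),(.18,.24)); print('arm top at start',np.round(np.percentile(P[:,2],[10,50,90]),4),len(P))
E
```

```text
0.444 0.1545 28 [0.1978 0.1982 0.1991]
0.448 0.1545 32 [0.1974 0.1983 0.199 ]
0.452 0.1545 26 [0.1976 0.1985 0.1992]
0.444 0.1565 26 [0.1977 0.1983 0.199 ]
0.448 0.1565 31 [0.1976 0.1982 0.1988]
0.452 0.1565 26 [0.1976 0.1984 0.1989]
0.444 0.1585 29 [0.1978 0.1986 0.1989]
0.448 0.1585 31 [0.1977 0.1983 0.199 ]
0.452 0.1585 27 [0.1976 0.1983 0.1994]
arm top side [0.1712 0.1722 0.1727 0.1735]
arm top topcam [0.1676 0.1707 0.1732] 225
arm top at start [0.2099 0.2126 0.2148] 236
```

```bash
python3 -m crank '[[1,[0.001,0.0012,0.002],[0,0,0]],[1,[0,0,0.002],[0,0,0]],[1,[0,0,0],[0,0,0]],[1,[0,0,0],[0,0,0]]]'; python3 - <<'E'
from h import *
s=snap('wrist'); X=cloud(s); P,_=pts(X,(.442,.454,.152,.161),(.15,.25)); print(np.round(np.median(P[:,2]),4))
P,_=pts(X,(.3,.45,.0,.3),(.04,.075)); 
P,_=pts(X,(.37,.43,.12,.19),(.075,.13)); print('wheel visible',len(P),np.round(np.percentile(P[:,2],[5,25,50,75,95]),4) if len(P) else '')
P,_=pts(X,(.38,.41,.12,.19),(.05,.07)); print('base top',np.round(np.median(P[:,2]),4))
E
```

```text
time: 40.5
tool_pos: [0.4498, 0.1565, 0.1556]
ee_rot: [3.141, 0.01, 3.066]
wrist_force: [-7.7, -0.9, 33.0]
width: 0.0195
finger_force: 30.0
0.198
wheel visible 1349 [0.0752 0.076  0.0988 0.0998 0.1258]
base top 0.057
```

The wheel flanges read .098 and .0745, so both wheels are home. The foot is firmly seated (33 N, no more travel) and was held for over 1.5 s. Let it up and swing out.

```bash
python3 -m crank '[[1,[0,0,-0.004],[0,0,0]],[1,[0,0,-0.007],[0,0,0]],[1,[0,0,-0.007],[0,0,0]],[1,[0,0,-0.007],[0,0,0]],[1,[0,0,-0.007],[0,0,0]],[1,[0,0,-0.007],[0,0,0]],[1,[0,0,-0.007],[0,0,0]],[1,[0,0,-0.0045],[0,0,0]]]'
python3 -m crank '[[1,[0,0,0],[0,0,0]],[1,[-0.0009,0.015,0],[0,0,6.9]],[1,[-0.0009,0.015,0],[0,0,6.9]],[1,[-0.0009,0.015,0],[0,0,6.9]],[1,[-0.0009,0.015,0],[0,0,6.9]],[1,[-0.0009,0.015,0],[0,0,6.9]],[1,[-0.0009,0.015,0],[0,0,6.9]],[1,[0,0,0],[0,0,0]]]'
python3 -m crank '[[1,[-0.0009,0.015,0],[0,0,6.9]],[1,[-0.0009,0.015,0],[0,0,6.9]],[1,[-0.0009,0.015,0],[0,0,6.9]],[1,[-0.0009,0.015,0],[0,0,6.9]],[1,[-0.0009,0.015,0],[0,0,6.9]],[1,[0,0,0],[0,0,0]],[1,[0,0,0],[0,0,0]]]'
```

```text
time: 41.35
tool_pos: [0.4487, 0.1567, 0.1974]
ee_rot: [-3.141, 0.002, 3.066]
wrist_force: [5.5, 1.3, 1.7]
width: 0.019
finger_force: 30.0
time: 42.15
tool_pos: [0.4851, 0.2367, 0.1958]
ee_rot: [-3.138, 0.0, 2.344]
wrist_force: [2.0, -0.9, 3.0]
width: 0.0191
finger_force: 30.0
time: 42.85
tool_pos: [0.5498, 0.2711, 0.1967]
ee_rot: [-3.139, -0.001, 1.746]
wrist_force: [0.6, 3.7, 2.0]
width: 0.0194
finger_force: 30.0
```

```bash
python3 -m crank '[[0.5,[0,0,0],[0,0,0]],[0.5,[0,0,0],[0,0,0]],[0.5,[0,0,0],[0,0,0]],[0.5,[0,0,-0.02],[0,0,0]],[0.5,[0,0,-0.04],[0,0,0]],[0.5,[0,0,0],[0,0,0]]]'
python3 -m crank '[[0.5,[-0.0416,-0.0139,0],[0,0,0]],[0.5,[-0.0416,-0.0139,0],[0,0,0]],[0.5,[-0.0416,-0.0139,0],[0,0,0]],[0.5,[-0.0416,-0.0139,0],[0,0,0]],[0.5,[-0.0416,-0.0139,0],[0,0,0]],[0.5,[-0.0416,-0.0139,0],[0,0,0]],[0.5,[-0.0416,-0.0139,0],[0,0,0]],[0.5,[-0.0416,-0.0139,0],[0,0,0]]]'
python3 -m crank '[[0.5,[-0.0416,-0.0139,0],[0,0,0]],[0.5,[-0.0416,-0.0139,0],[0,0,0]],[0.5,[-0.0416,-0.0139,0.02],[0,0,0]],[0.5,[-0.0416,-0.0139,0.03],[0,0,0]],[0.5,[-0.0416,-0.0139,0.03],[0,0,0]],[0.5,[0,0,0],[0,0,0]],[0.5,[0,0,0],[0,0,0]]]'
python3 - <<'E'
from h import *
s=snap('wrist'); X=cloud(s); P,_=pts(X,(.43,.51,-.34,-.26),(.097,.11)); print('vknob',circ(P)); k=circ(P)
to(k[0],k[1],.0535)
s=snap('top'); X=cloud(s)
P,_=pts(X,(.5,.62,.2,.35),(.232,.25)); print('gknob',circ(P))
P,_=pts(X,(.40,.5,.1,.22),(.107,.121)); print('collar',circ(P))
E
```

```text
time: 43.45
tool_pos: [0.5524, 0.2711, 0.2638]
ee_rot: [3.132, -0.001, 1.742]
wrist_force: [1.1, 0.0, 1.0]
width: 0.047
finger_force: 0.0
time: 44.25
tool_pos: [0.4967, -0.0777, 0.2568]
ee_rot: [-3.141, -0.0, 1.742]
wrist_force: [0.8, -0.8, 0.3]
width: 0.0468
finger_force: 0.0
time: 44.95
tool_pos: [0.4645, -0.2876, 0.1793]
ee_rot: [-3.139, -0.003, 1.74]
wrist_force: [0.4, 0.5, 0.9]
width: 0.0469
finger_force: 0.0
vknob [ 4.659e-01 -2.935e-01  9.000e-03  3.350e+02  1.034e-01]
tool shift [-0.0064 -0.0007  0.1274] psi 99.81 pos [ 0.4656 -0.2872  0.1809]
gknob [5.493e-01 2.691e-01 9.600e-03 6.800e+01 2.392e-01]
collar [4.500e-01 1.575e-01 3.100e-02 2.730e+02 1.148e-01]
```

```bash
python3 -m crank '[[0.5,[-0.0064,-0.0005,0.03],[0,0,0]],[0.5,[0,0,0.04],[0,0,0]],[0.5,[0,0,0.04],[0,0,0]],[0.5,[0,0,0.0165],[0,0,0]],[0.5,[0,0,0],[0,0,0]],[1,[0,0,0],[0,0,0]],[1,[0,0,0],[0,0,0]],[1,[0,0,0],[0,0,0]]]'
python3 -m crank '[[1,[0,0,0],[0,0,0]],[1,[0,0,0],[0,0,0]]]'
```

```text
time: 45.85
tool_pos: [0.4679, -0.2947, 0.057]
ee_rot: [3.139, 0.003, 1.743]
wrist_force: [0.5, 0.3, -1.1]
width: 0.0265
finger_force: 0.0
time: 46.05
tool_pos: [0.4674, -0.2945, 0.056]
ee_rot: [3.139, 0.002, 1.742]
wrist_force: [0.8, 0.1, 3.4]
width: 0.017
finger_force: 30.0
```

```bash
python3 -m crank '[[1,[-0.0073,-0.0028,0],[0,0,-6.43]],[1,[-0.0073,-0.0028,0],[0,0,-6.43]],[1,[-0.0073,-0.0028,0],[0,0,-6.43]],[1,[-0.0073,-0.0028,0],[0,0,-6.43]],[1,[-0.0073,-0.0028,0],[0,0,-6.43]],[1,[-0.0073,-0.0028,0],[0,0,-6.43]],[1,[-0.0073,-0.0028,0],[0,0,-6.43]],[1,[0,0,0],[0,0,0]]]'
python3 - <<'E'
from h import *
s=snap('wrist'); X=cloud(s); P,_=pts(X,(.48,.56,-.37,-.29),(.06,.074)); r=cv2.minAreaRect(P[:,:2].astype(np.float32)); print('lever',r,len(P)); to(.4734,-.3462)
E
```

```text
time: 46.85
tool_pos: [0.4757, -0.3478, 0.056]
ee_rot: [3.141, 0.004, 2.527]
wrist_force: [2.2, 0.3, 4.2]
width: 0.017
finger_force: 30.0
lever ((0.5129605531692505, -0.32061901688575745), (0.04900486022233963, 0.014038746245205402), 31.948076248168945) 963
tool shift [ 0.0027 -0.0001 -0.    ] psi 144.7 pos [ 0.4756 -0.3477  0.056 ]
```

```bash
python3 -m crank '[[0.6,[0,0,0],[0,0,0]],[0.5,[0,0,0],[0,0,0]],[0.5,[0,0,0],[0,0,0]],[0.5,[0,0,-0.03],[0,0,0]],[0.5,[0,0,-0.045],[0,0,0]],[0.5,[0,0,-0.045],[0,0,0]],[0.5,[0.04,0,0],[0,0,0]],[0.5,[0.04,0,0],[0,0,0]]]'
python3 -m crank '[[0.5,[0,0,0],[0,0,0]],[0.5,[0,0,0],[0,0,0]],[0.5,[0,0,0],[0,0,0]]]'
python3 - <<'E'
from h import *
s=snap('top','end.png'); X=cloud(s)
P,_=pts(X,(.44,.52,-.40,-.30),(.095,.112)); k=circ(P); print('vknob',k,'opening deg',np.degrees(np.arctan2(k[1]+.3108,k[0]-.5338))%360-165.6)
P,_=pts(X,(.5,.62,.2,.35),(.232,.25)); print('gknob',circ(P))
P,_=pts(X,(.40,.5,.1,.22),(.107,.121)); print('collar',circ(P)); o=robot.get_obs(); print(o['wrist_force'],o['qvel'])
E
```

```text
time: 47.7
tool_pos: [0.4086, -0.3013, 0.176]
ee_rot: [-3.141, 0.003, 2.527]
wrist_force: [-1.1, 0.1, 0.2]
width: 0.0469
finger_force: 0.0
time: 48.0
tool_pos: [0.409, -0.3012, 0.1743]
ee_rot: [-3.142, 0.0, 2.528]
wrist_force: [-0.0, -0.1, -0.3]
width: 0.047
finger_force: 0.0
vknob [ 4.743e-01 -3.482e-01  9.500e-03  4.500e+01  1.032e-01] opening deg 46.552295141282315
gknob [5.496e-01 2.692e-01 9.600e-03 6.900e+01 2.398e-01]
collar [4.498e-01 1.572e-01 3.110e-02 2.710e+02 1.149e-01]
[ 0.34287328 -0.26011902 -0.13961096] [ 0.00092878  0.01090938 -0.00594221 -0.0007053   0.00394949 -0.0002103 ]
```

View pics/end.png

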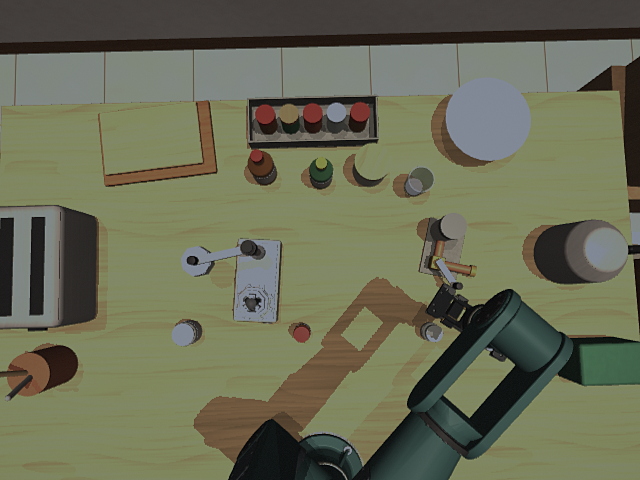

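The wheels are stacked on the hub at (254,300) and the gauge foot is clear at (195,260). The lever is half open at (447,272), everything on the worktop is upright, and the arm touches nothing. Handing in.

```bash
python3 -c "
from bench import robot
print(robot.close_job())"
```

```text
the job is handed in; nothing more can be done
None
```

The job is handed in at about 48 s, though no verdict came back: valve shut, coarse wheel and spacer home, gauge foot seated over 1 s (measured travel about 42 mm, nominal 44), arm swung clear to about 75°, valve left at about 46°, nothing knocked over.

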